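# Pack plaster casts, close the carton and tip it onto the dispatch board

### The job

Pack all the plaster casts standing on the bench into the carton (any way up), then close it: fold both short end flaps down flat first, then both long flaps down flat over them. Finally tip the closed carton over the edge of the grey board, so that it lies on its far long side on the board with every cast inside and all four flaps still shut, and leave the bottle, bowl and spatula where they are.

Things in the scene. Friction and masses are not known exactly. Their poses are not given: they have to be found in the camera images.
- carton: Open cardboard carton, loose, 0.42 kg empty: 130 mm along its x (short way), 200 mm along its y (long way), walls 78 mm high, walls and floor 4 mm thick. Origin at the centre of its underside, z up while upright. Its +x long side faces the near edge of the grey board, 5 to 15 mm off. Two short flaps at its y ends, two long ones on its x sides, all starting open and flared outwards.
- end_right (a joint): Angle in rad of the carton's short end flap at its -y end: 0 folded down flat (shut), 1.57 straight up, more is flared outwards (limit 2.7). A 3 mm sheet, 112 mm along its hinge, 64 mm from hinge to free edge. Stiff hinge (0.06 N m friction, 1 N at the free edge): it stays where it is left. It folds first, before the long flaps.
- end_left (a joint): Angle in rad of the carton's short end flap at its +y end: 0 folded down flat (shut), 1.57 straight up, more is flared outwards (limit 2.7). A 3 mm sheet, 112 mm along its hinge, 64 mm from hinge to free edge. Stiff hinge (0.06 N m friction, 1 N at the free edge): it stays where it is left. It folds first, before the long flaps.
- long_near (a joint): Angle in rad of the carton's long flap on its -x side (nearest the robot): 0 folded down flat (shut), 1.57 straight up, more is flared outwards (limit 2.7). A 3 mm sheet, 196 mm along its hinge, 64 mm from hinge to free edge. Stiff hinge (0.06 N m friction, 1 N at the free edge): it stays where it is left. It lies 4 mm higher than the end flaps, over them.
- long_far (a joint): Angle in rad of the carton's long flap on its +x side (next to the board): 0 folded down flat (shut), 1.57 straight up, more is flared outwards (limit 2.7). A 3 mm sheet, 196 mm along its hinge, 64 mm from hinge to free edge. Stiff hinge (0.06 N m friction, 1 N at the free edge): it stays where it is left. It lies 4 mm higher than the end flaps, over them; the two long flaps just meet in the middle, 2 mm apart, 85 mm above the carton's underside.
- end_right_hinge (a point): Middle of the hinge line of the carton's -y end flap, fixed on the carton at (0, -0.098, 0.0785) in the carton's frame (m). Axes as the carton's.
- end_left_hinge (a point): Middle of the hinge line of the carton's +y end flap, fixed on the carton at (0, 0.098, 0.0785) in the carton's frame (m). Axes as the carton's.
- long_near_hinge (a point): Middle of the hinge line of the carton's -x long flap, fixed on the carton at (-0.064, 0, 0.0825) in the carton's frame (m). Axes as the carton's.
- long_far_hinge (a point): Middle of the hinge line of the carton's +x long flap, fixed on the carton at (0.064, 0, 0.0825) in the carton's frame (m). Axes as the carton's.
- board_edge (a point): Middle of the top of the near edge of the dispatch board: a grey slab fixed flat on the bench beyond the carton, 200 mm deep (its x, away from the carton), 300 mm wide (its y), 13 mm thick; z up. This edge is the stop that the base of the carton meets: pushed high and tipped about its lower +x edge, the carton comes to lie on the board on its +x long side.
- cast0_center (a point): Off-white plaster dental cast, some 130 g: a block 36 mm along its x, 38 mm along its y, 42 mm high, with a row of four teeth along y on top (20 x 34 mm, 10 mm high), 52 mm high in all; stands on the bench to the robot's right, teeth up. This point is at its centre, 26 mm above its underside. May be absent.
- cast1_center (a point): Off-white plaster dental cast, some 130 g: a block 36 mm along its x, 38 mm along its y, 42 mm high, with a row of four teeth along y on top (20 x 34 mm, 10 mm high), 52 mm high in all; stands on the bench to the robot's right, teeth up. This point is at its centre, 26 mm above its underside. May be absent.
- cast2_center (a point): Off-white plaster dental cast, some 130 g: a block 36 mm along its x, 38 mm along its y, 42 mm high, with a row of four teeth along y on top (20 x 34 mm, 10 mm high), 52 mm high in all; stands on the bench to the robot's right, teeth up. This point is at its centre, 26 mm above its underside. May be absent.
- cast3_center (a point): Off-white plaster dental cast, some 130 g: a block 36 mm along its x, 38 mm along its y, 42 mm high, with a row of four teeth along y on top (20 x 34 mm, 10 mm high), 52 mm high in all; stands on the bench to the robot's right, teeth up. This point is at its centre, 26 mm above its underside. May be absent.
- bottle: Bystander: green bottle with white cap, 64 mm across, 170 mm tall, beyond the casts. Origin under its centre.
- bowl: Bystander: blue mixing bowl, 110 mm across, 55 mm high, left of the carton. Origin under its centre.
- spatula: Bystander: spatula lying on the bench, left of the board. Origin on its underside.
Not all that is in view belongs to the job. What is shaped like the part that bears cast0_center but green or yellow is not meant.

How it is judged:
On the way, in this order (a step that is already met when the one before it is completed fails the run):
1. every cast is in the upright carton and let go (x of cast0_center in the frame of carton between -0.061 and 0.061 m and y of cast0_center in the frame of carton between -0.096 and 0.096 m and z of cast0_center in the frame of carton between 0.005 and 0.072 m and x of cast1_center in the frame of carton between -0.061 and 0.061 m and y of cast1_center in the frame of carton between -0.096 and 0.096 m and z of cast1_center in the frame of carton between 0.005 and 0.072 m and x of cast2_center in the frame of carton between -0.061 and 0.061 m and y of cast2_center in the frame of carton between -0.096 and 0.096 m and z of cast2_center in the frame of carton between 0.005 and 0.072 m and x of cast3_center in the frame of carton between -0.061 and 0.061 m and y of cast3_center in the frame of carton between -0.096 and 0.096 m and z of cast3_center in the frame of carton between 0.005 and 0.072 m and contact force between the fingers and cast0 below 0.1 N and contact force between the fingers and cast1 below 0.1 N and contact force between the fingers and cast2 below 0.1 N and contact force between the fingers and cast3 below 0.1 N and angle between carton's own z axis and vertical below 0.15 rad), for 0.2 s.
2. both short end flaps are folded down flat (within 0.15 rad), the long ones not yet, the carton upright (x of cast0_center in the frame of carton between -0.061 and 0.061 m and y of cast0_center in the frame of carton between -0.096 and 0.096 m and z of cast0_center in the frame of carton between 0.005 and 0.072 m and x of cast1_center in the frame of carton between -0.061 and 0.061 m and y of cast1_center in the frame of carton between -0.096 and 0.096 m and z of cast1_center in the frame of carton between 0.005 and 0.072 m and x of cast2_center in the frame of carton between -0.061 and 0.061 m and y of cast2_center in the frame of carton between -0.096 and 0.096 m and z of cast2_center in the frame of carton between 0.005 and 0.072 m and x of cast3_center in the frame of carton between -0.061 and 0.061 m and y of cast3_center in the frame of carton between -0.096 and 0.096 m and z of cast3_center in the frame of carton between 0.005 and 0.072 m and value of joint each of end_right, end_left below 0.15 rad and angle between carton's own z axis and vertical below 0.15 rad), for 0.2 s.
3. both long flaps are folded down flat over them (within 0.15 rad), the carton still upright (all of step 2 and value of joint each of long_near, long_far below 0.15 rad), for 0.2 s.
4. the shut carton lies on its far long side on the board (x of cast0_center in the frame of carton between -0.061 and 0.061 m and y of cast0_center in the frame of carton between -0.096 and 0.096 m and z of cast0_center in the frame of carton between 0.005 and 0.072 m and x of cast1_center in the frame of carton between -0.061 and 0.061 m and y of cast1_center in the frame of carton between -0.096 and 0.096 m and z of cast1_center in the frame of carton between 0.005 and 0.072 m and x of cast2_center in the frame of carton between -0.061 and 0.061 m and y of cast2_center in the frame of carton between -0.096 and 0.096 m and z of cast2_center in the frame of carton between 0.005 and 0.072 m and x of cast3_center in the frame of carton between -0.061 and 0.061 m and y of cast3_center in the frame of carton between -0.096 and 0.096 m and z of cast3_center in the frame of carton between 0.005 and 0.072 m and value of joint each of end_right, end_left, long_near, long_far below 0.15 rad and angle between carton's own z axis and vertical between 1.42 and 1.72 rad and angle between carton's own x axis and vertical above 2.97 rad and x of carton in the frame of board_edge between -0.04 and 0.05 m and y of carton in the frame of board_edge between -0.1 and 0.1 m and z of carton in the frame of board_edge between 0.05 and 0.08 m), for 0.2 s.
At the end, for the whole second after the job is handed in: The carton lies at rest on its far (+x) long side on the dispatch board: level within 0.15 rad, its underside within 40 mm before and 50 mm beyond the board's near edge and its middle within 100 mm of the middle of that edge; every cast is inside it, and all four flaps are shut within 0.15 rad (all of step 4 and linear speed of carton below 0.02 m/s); the robot touches nothing.
It fails at once if the bottle, bowl or spatula is moved more than 5 cm (distance of any of bottle, bowl, spatula from where it was at the start of the episode above 0.05 m).
Of cast0, cast1, cast2, cast3 only 2 to 4 are there at a start; the rules pass over those that are not, and their reading is None.
At some moment in a run one of cast0, cast1, cast2, cast3 may be knocked a few centimetres aside while the robot is not near it.
Once in a run the grip may slacken for a moment while it holds something.
It also fails if it takes over 210 s, if anything falls off the work surface, if the arm or the gripper's body presses on something with over 40 N, if the wrist force passes 120 N, or if a joint passes its speed limit or range.

### The arm

A 7-joint arm with a two-finger parallel gripper is mounted at the origin on the work surface. World frame = base frame: x ahead of the robot, y to its left, z up, the work surface at z = 0. Lengths are in m, angles in rad, forces in N, time in s.
With the tool pointing down it reaches from about 0.425 to 1.025 m from the base axis. Payload 9.4 kg.
Tool frame: the origin (TCP) lies midway between the tips of the shut fingers; the grasp point (between the pads) lies 19 mm behind it; z points along the fingers, y is the line along which they close (so a half turn about z gives the same grasp; the last joint's range is limited). The gripper opens to 93 mm and grips with 3 to 60 N. Pads are 15 mm wide; open, the fingers measure 128 mm over their backs; the gripper's body (75 mm by 188 mm) begins 65 mm behind the grasp point.
Start: joints at [-1.398, 0.599, -0.003, 1.599, 0.002, 0.943, -0.08], TCP at [0.179, 0.702, 0.219] pointing down, gripper open.
Joint ranges: [-2.57, 2.57], [-0.35, 1.97], [-1.29, 1.29], [0.11, 2.56], [-1.05, 4.19], [0.11, 1.86], [-2.63, 2.63]. Speed limits (rad/s): [2.22, 2.22, 3.01, 3.01, 3.14, 3.14, 3.14].

### API

Orientations are given as [roll, pitch, yaw] about the fixed x, y, z axes, in that order (R = Rz(yaw) Ry(pitch) Rx(roll)).
In Python, from cell import robot gives the robot as it stands. The module is installed in compiled form; this text tells all that it offers.
- The arm moves only by the shell command python3 -m creep 'ROWS' [FORCE]. ROWS is JSON, a list of rows, each an object with "travel": the shift along the tool's x, y, z in cm, a list of three; "yaw": the turn about the tool's z in degrees; "fingers": the opening, from -1 (shut) to 1 (fully open), so that 0 is half open. A call has 1 to 12 rows; each row shifts and turns the commanded pose from where the row before left it, along the tool's axes as they then stand; what a row does not reach is not made up. A row lasts 1/10 s, in which the tool goes at most 50 mm and 8.59 degrees, less where a joint would pass 70% of its speed; a pose out of reach is approached as far as the arm can. A call is refused whole if a number of a shift passes 5 or a number of a turn 8.59, either way. A call with a gripper value outside its range is refused whole. The fingers move at their own pace and stop on an object; FORCE is the grip in N (left out, the last holds). Time passes only in rows, so rows that do not move let the fingers close. It gives the time, the measured TCP pose, the force, the opening and the grip force at its end, in the units of the state.
- robot.get_state(): the state, without advancing time (a new reading comes with each control period).
- robot.grab_frame(name): name is "side" or "top" or "wrist"; returns the picture (400x640x3 uint8, blue, green, red); there is no depth.
- robot.camera_params(name): a dict with "fx", "fy", "cx", "cy" (pixels), "R" (3x3) and "t" (3): a world point X has camera coordinates R X + t; the wrist camera has in their place "hand_eye" (4x4, takes a point from camera to tool coordinates, whose origin is the TCP and whose axes are the flange's). Camera axes: x right, y down, z forward; pixel columns grow to the right and rows downward; lengths in m; the calibration is good to about 2 mm. A picture is of the moment at which its call begins: read the wrist's pose just before it. camera_params takes no time and is no camera call.
- robot.hand_in(): hands the job in; it is judged then, once.
Trained networks look in the newest picture that a camera, given by its name, has taken for a name from the list of things; names that differ only in an ending like _2 or _b are one class to them, and where a whole thing is asked for, a point or a joint stands for the part that bears it (a point fixed in the world has none). Each returns a list of dicts, best first, with "p" (0 to 1); they miss things now and then, are a little off and sometimes report something else, mostly with a low value. They report only what shows in the picture. A call takes as long as a camera call. They do not tell look-alikes from the thing itself.
- robot.look_for(camera, query): "box" ([left, top, right, bottom] as shares, 0 to 1, of the picture: columns of its width, rows of its height, round what is visible of it).
- robot.masks_of(camera, query): "pixels" (400x640 bool, what is visible of it) and "box" ([left, top, right, bottom] as shares, 0 to 1, of the picture: columns of its width, rows of its height, round what is visible of it).
- robot.pinpoint(camera, query): "at" ([column, row] as shares, 0 to 1, of the picture: columns of its width, rows of its height: a listed point, or the origin of a listed thing).
The state is a dict: "t": time; "joint_pos": joint angles; "qvel": joint speeds; "joint_efforts": joint torques, N m; "position": TCP position; "tcp_rot": TCP orientation; "contact_force": force on the tool from outside, world axes, zero at the start; "moment": the same for the moment, N m; "finger_gap": finger opening in m; "grasp_force": force on a finger pad.
Only numpy, scipy, OpenCV 4.12 (cv2) and the standard library are available. Lean on these libraries where they do the work, as an engineer would, in place of code of your own. Each camera call takes 0.05 s, during which the arm holds its last target. There are 200 camera calls.

## Working session

There is one attempt and no reset: what is moved stays moved. The work goes in short steps, Python scripts to look and compute and a shell command to move; the robot and the scene stay as the last step left them, time stands still between calls to the robot, and variables do not carry over. Pictures are saved under pics/ and viewed, at most 14 in all, crops included, and the job is handed in when it is done.

```bash
mkdir -p pics; ls
cat > h.py <<'E'
import numpy as np, cv2
from scipy.spatial.transform import Rotation as Ro
from cell import robot
def cam(n):
    c=robot.camera_params(n)
    K=np.array([[c['fx'],0,c['cx']],[0,c['fy'],c['cy']],[0,0,1]])
    if 'R' in c: return K,np.array(c['R']),np.array(c['t'])
    s=robot.get_state(); T=np.eye(4); T[:3,:3]=Ro.from_euler('xyz',s['tcp_rot']).as_matrix(); T[:3,3]=s['position']
    M=np.linalg.inv(T@np.array(c['hand_eye'])); return K,M[:3,:3],M[:3,3]
def ray(n,px,z):
    K,R,t=cam(n); d=R.T@np.linalg.inv(K)@np.array([px[0],px[1],1.]); o=-R.T@t
    return o+d*(z-o[2])/d[2]
def proj(n,X):
    K,R,t=cam(n); p=K@(R@np.array(X)+t); return p[:2]/p[2]
def pts(n,q,z,k=5):
    for r in robot.pinpoint(n,q)[:k]:
        px=np.array(r['at'])*[640,400]; print(n,q,round(r['p'],2),px.round(0),ray(n,px,z).round(3))
E
python3 - <<'E'
from h import *
print(robot.get_state())
for n in ['side','top','wrist']:
    f=robot.grab_frame(n); cv2.imwrite(f'pics/{n}0.png',f)
    K,R,t=cam(n); print(n,K[0,0],(-R.T@t).round(3),R.round(2).tolist())
for q,z in [('cast0_center',.026),('carton',0),('end_right_hinge',.0785),('end_left_hinge',.0785),('long_near_hinge',.0825),('long_far_hinge',.0825),('board_edge',.013),('bottle',0),('bowl',0),('spatula',0)]:
    pts('top',q,z)
pts('side','cast0_center',.026);pts('side','board_edge',.013);pts('side','carton',0)
print(robot.camera_params('wrist')['hand_eye'])
E
```

```text
pics
{'t': 0.0, 'joint_pos': array([-1.39771971,  0.6001216 , -0.00254259,  1.60012054,  0.00179199,
        0.94291553, -0.07981899]), 'qvel': array([ 0.0003392 , -0.00032722,  0.00039681, -0.00090343, -0.00027253,
       -0.00207132, -0.00116965]), 'joint_efforts': array([ 1.24123872e-04, -7.65062499e+01,  1.49746243e+00, -2.52335840e+01,
       -5.24188578e-02,  1.72978838e-02,  1.83306656e-04]), 'position': array([0.17910568, 0.70202129, 0.21776586]), 'tcp_rot': array([-3.14003587e+00,  1.37225276e-04,  2.89185039e+00]), 'contact_force': array([-0.50357864, -0.47313678, -0.57887879]), 'moment': array([-0.01341103,  0.05959597, -0.00029951]), 'grasp_force': 0.0, 'finger_gap': 0.09279016895226691}
side 401.7628732959829 [ 0.526 -0.711  0.934] [[1.0, -0.08, -0.01], [-0.07, -0.76, -0.65], [0.05, 0.64, -0.76]]
top 464.7495648202496 [0.348 0.008 1.313] [[0.02, -1.0, 0.0], [-0.99, -0.02, -0.17], [0.17, 0.0, -0.99]]
wrist 359.2680103760466 [0.105 0.723 0.383] [[0.25, 0.97, -0.0], [0.93, -0.24, 0.28], [0.27, -0.07, -0.96]]
top cast0_center 0.72 [459. 247.] [ 0.45  -0.373  0.026]
top cast0
[... 415 characters left out ...]
.225  0.   ]
top bowl 0.65 [164. 237.] [0.463 0.453 0.   ]
top spatula 0.74 [174. 177.] [0.638 0.436 0.   ]
side cast0_center 0.94 [286. 351.] [ 0.448 -0.371  0.026]
side cast0_center 0.68 [265. 390.] [ 0.402 -0.45   0.026]
side cast0_center 0.56 [323. 361.] [ 0.529 -0.4    0.026]
side board_edge 0.9 [343. 202.] [0.62  0.069 0.013]
side carton 0.84 [321. 202.] [0.557 0.086 0.   ]
side carton 0.16 [342. 186.] [0.626 0.146 0.   ]
[[-6.94265657e-04 -9.60210747e-01 -2.79275560e-01  7.67858025e-02]
 [ 9.99999718e-01 -5.86855823e-04 -4.68212087e-04  1.38359074e-03]
 [ 2.85687789e-04 -2.79275807e-01  9.60210884e-01 -1.65509579e-01]
 [ 0.00000000e+00  0.00000000e+00  0.00000000e+00  1.00000000e+00]]
```

View pics/top0.png

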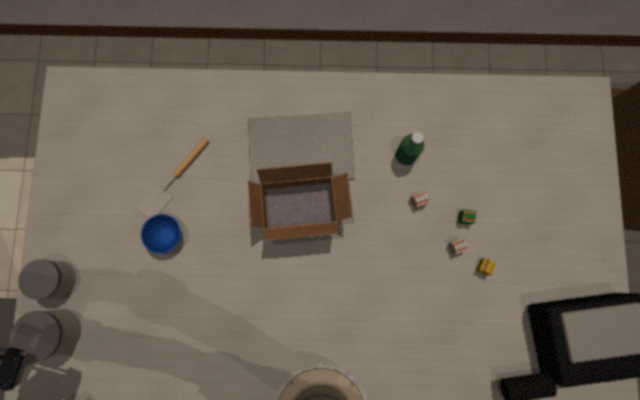

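View pics/side0.png

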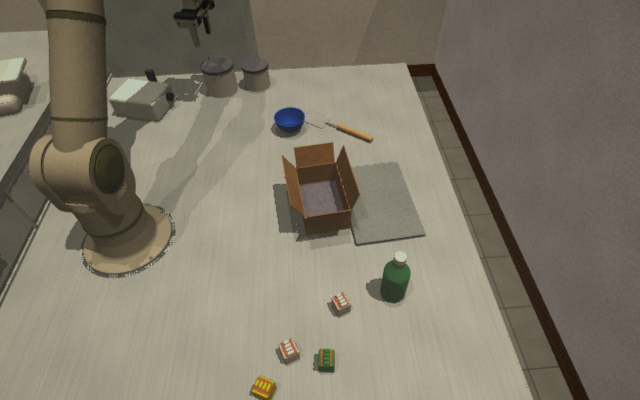

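Four cast shapes are in the top view: off-white at (420,200) and (459,247), green at (468,216) and yellow at (487,267). The two off-white ones fit the description. I'll confirm that in a crop and measure everything.

Run:
```python
from h import *
f=cv2.imread('pics/top0.png')[170:290,400:510]; s=cv2.imread('pics/side0.png')[280:400,240:360]
cv2.imwrite('pics/crop1.png',np.hstack([cv2.resize(f,(366,400),interpolation=2),cv2.resize(s,(400,400),interpolation=2)]))
# teeth-top plane estimates: centroid of mask back-projected at 2 cams
for n in ['top','side']:
    robot.grab_frame(n)
    for r in robot.masks_of(n,'cast0_center'):
        m=r['pixels'].astype(np.uint8); v,u=np.nonzero(m); 
        print(n,round(r['p'],2),[u.mean().round(1),v.mean().round(1)],ray(n,(u.mean(),v.mean()),.03).round(3),m.sum())
    for q in ['carton','end_right']:
        for r in robot.look_for(n,q): print(n,q,round(r['p'],2),(np.array(r['box'])*[640,400,640,400]).round(0))
# board corners from top picture
for p in [(248,118),(352,114),(354,181),(248,185)]: print(ray('top',p,.013).round(3))
for p in [(348,241),(423,235)]: print(ray('side',p,.013).round(3))
```

```text
top 0.64 [np.float64(466.9), np.float64(216.4)] [ 0.535 -0.398  0.03 ] 256
top 0.59 [np.float64(486.3), np.float64(266.7)] [ 0.397 -0.446  0.03 ] 232
top 0.57 [np.float64(457.8), np.float64(246.2)] [ 0.452 -0.37   0.03 ] 236
top 0.52 [np.float64(299.8), np.float64(231.4)] [0.483 0.067 0.03 ] 821
top carton 0.6 [252. 161. 351. 242.]
top end_right 0.92 [332. 173. 354. 222.]
top end_right 0.19 [251. 166. 353. 238.]
side 0.97 [np.float64(263.9), np.float64(388.8)] [ 0.4   -0.449  0.03 ] 403
side 0.96 [np.float64(326.2), np.float64(360.7)] [ 0.536 -0.402  0.03 ] 381
side 0.89 [np.float64(288.8), np.float64(351.1)] [ 0.454 -0.373  0.03 ] 343
side carton 0.75 [281. 142. 355. 236.]
side carton 0.58 [351. 162. 424. 245.]
side end_right 0.63 [305. 210. 349. 221.]
[0.815 0.228 0.013]
[ 0.834 -0.076  0.013]
[ 0.633 -0.083  0.013]
[0.615 0.219 0.013]
[ 0.621 -0.074  0.013]
[ 0.833 -0.072  0.013]
```

View pics/crop1.png

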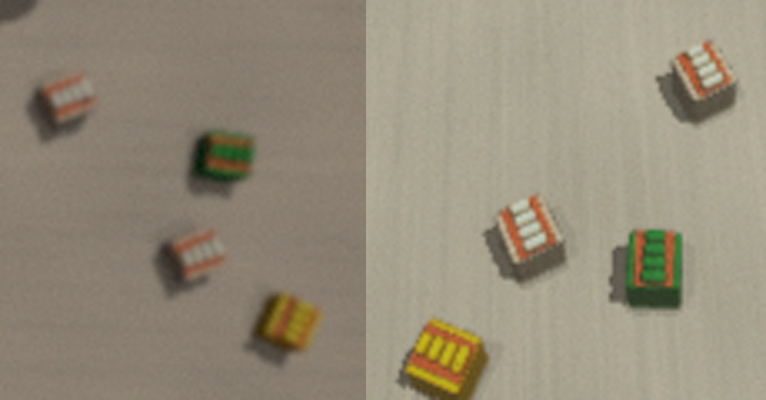

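Only two casts are meant: the off-white ones, A at top (458,246) and B at top (420,200). Green and yellow are look-alikes. Next I work out their poses and the carton's.

```bash
cat >> h.py <<'E'
def go(x,y,z=None,yaw=None):
    s=robot.get_state(); p=s['position']; w=s['tcp_rot'][2]
    R=Ro.from_euler('xyz',s['tcp_rot']).as_matrix()
    d=R.T@(np.array([x,y,p[2] if z is None else z])-p)*100
    dy=None if yaw is None else -np.degrees((yaw-w+np.pi)%(2*np.pi)-np.pi)
    print('travel cm (from present yaw)',d.round(2),'yawdeg',dy,'pos',p.round(4),'w',round(w,3))
E
python3 - <<'E'
from h import *
def c(p): return (240+(p[0]-366)/3.333,280+p[1]/3.333)
for nm,a,b in [('A',(518,207),(537,240)),('B',(700,52),(717,82))]:
    P=ray('side',c(a),.052);Q=ray('side',c(b),.052); d=P-Q
    print(nm,((P+Q)/2).round(3),'yaw',np.arctan2(d[1],d[0]))
for p in [(420,199)]: print('B top',ray('top',p,.05).round(3))
pts('wrist','bowl',0)
s=robot.get_state(); print(s['position'])
go(.47,-.34,.2,)
E
python3 -m creep '[{"travel":[-5,0,-2],"yaw":0,"fingers":1},{"travel":[-5,0,-2],"yaw":0,"fingers":1}]' 15
```

```text
A [ 0.455 -0.372  0.052] yaw 2.0589806895600034
B [ 0.586 -0.27   0.052] yaw 1.9535337710764915
B top [ 0.578 -0.263  0.05 ]
[0.17923598 0.70248062 0.21861955]
travel cm (from present yaw) [-53.95 -93.82   1.87] yawdeg None pos [0.1792 0.7025 0.2186] w 2.892
t: 1.45
position: [0.2682, 0.6797, 0.2556]
tcp_rot: [-3.14, -0.001, 2.896]
contact_force: [0.5, 0.4, -0.4]
finger_gap: 0.0931
grasp_force: 0.0
```

```bash
python3 -m creep '[{"travel":[-5,-0.3,0],"yaw":4,"fingers":1},{"travel":[-5,-0.3,0],"yaw":4,"fingers":1},{"travel":[-5,-0.3,0],"yaw":4,"fingers":1},{"travel":[-5,-0.3,0],"yaw":4,"fingers":1},{"travel":[-5,-0.3,0],"yaw":4,"fingers":1},{"travel":[-5,-0.3,0],"yaw":4,"fingers":1},{"travel":[-5,-0.3,0],"yaw":4,"fingers":1},{"travel":[-5,-0.3,0],"yaw":4,"fingers":1},{"travel":[-5,-0.3,0],"yaw":4,"fingers":1},{"travel":[-5,-0.3,0],"yaw":4,"fingers":1},{"travel":[-5,-0.3,0],"yaw":4,"fingers":1},{"travel":[-5,-0.3,0],"yaw":4,"fingers":1}]' 15
python3 -c "
from h import *
print(robot.get_state()['joint_pos'].round(2))
go(.6,-.27,.25,.44)"
```

```text
t: 2.65
position: [0.7183, 0.3054, 0.2556]
tcp_rot: [3.141, -0.0, 2.051]
contact_force: [0.4, -0.3, -0.3]
finger_gap: 0.093
grasp_force: 0.0
[-0.6   0.65  0.23  1.43 -0.16  1.08  0.14]
travel cm (from present yaw) [-45.55 -37.1    0.56] yawdeg 92.3284591468556 pos [0.7183 0.3054 0.2556] w 2.051
```

```bash
python3 -m creep '[{"travel":[-3.8,-3.1,0],"yaw":7.7,"fingers":1},{"travel":[-4.2,-2.6,0],"yaw":7.7,"fingers":1},{"travel":[-4.5,-2,0],"yaw":7.7,"fingers":1},{"travel":[-4.7,-1.4,0],"yaw":7.7,"fingers":1},{"travel":[-4.8,-0.7,0],"yaw":7.7,"fingers":1},{"travel":[-4.9,0,0],"yaw":7.7,"fingers":1},{"travel":[-4.9,0.6,0],"yaw":7.7,"fingers":1},{"travel":[-4.7,1.2,0],"yaw":7.7,"fingers":1},{"travel":[-4.5,1.9,0],"yaw":7.7,"fingers":1},{"travel":[-4.2,2.5,0],"yaw":7.7,"fingers":1},{"travel":[-3.9,3,0],"yaw":7.7,"fingers":1},{"travel":[-3.4,3.5,0],"yaw":7.7,"fingers":1}]' 15
python3 -c "
from h import *
print(robot.get_state()['joint_pos'].round(2))
f=robot.grab_frame('wrist'); cv2.imwrite('pics/w1.png',f)
pts('wrist','cast0_center',.026)
for r in robot.masks_of('wrist','cast0_center'):
    v,u=np.nonzero(r['pixels']); print(round(r['p'],2),u.mean(),v.mean(),f[v,u].mean(0))
go(.58,-.265,.15,.44)"
```

```text
t: 3.85
position: [0.6001, -0.2708, 0.2561]
tcp_rot: [3.141, -0.001, 0.436]
contact_force: [0.2, 0.2, 0.0]
finger_gap: 0.0925
grasp_force: 0.0
[-0.09  0.56  0.69  1.75 -0.42  0.98 -0.38]
wrist cast0_center 0.95 [376. 362.] [ 0.397 -0.452  0.026]
wrist cast0_center 0.93 [344. 309.] [ 0.452 -0.379  0.026]
wrist cast0_center 0.74 [394. 261.] [ 0.536 -0.405  0.026]
0.89 341.4034749034749 303.30598455598454 [61.8976834  78.47876448 98.12741313]
0.73 375.33214285714286 369.8511904761905 [  7.54285714  86.67380952 117.14761905]
0.59 391.11906449326716 261.90503189227496 [20.36782424 62.34089298 41.31396173]
travel cm (from present yaw) [-1.37 -1.56 10.61] yawdeg -0.2863135368483778 pos [ 0.599  -0.2732  0.2562] w 0.435
```

View pics/w1.png

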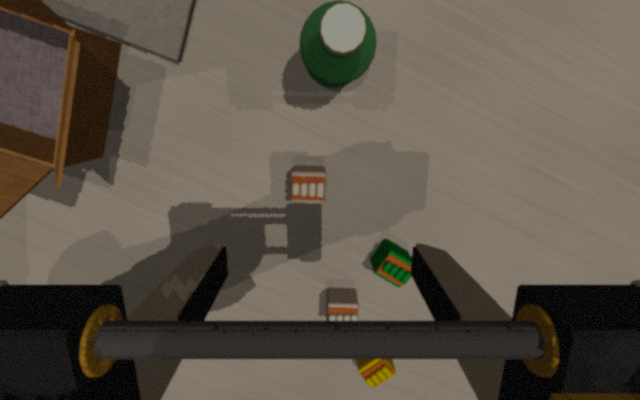

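The wrist view shows cast B at (309,188) and cast A at (343,315), both square to the image. Green is at (397,262) and yellow at (376,372). Cast B first.

```bash
python3 -c "
from h import *
for p in [(309,191),(309,180)]: print(ray('wrist',p,.052),ray('wrist',p,.042))
P=ray('wrist',(309,190),.052); print(proj('top',P),proj('side',P))
go(P[0],P[1],.12,.435)
print(pts('wrist','carton',0), pts('wrist','bottle',0))
"
```

```text
[ 0.58152394 -0.26943799  0.052     ] [ 0.57909323 -0.27026335  0.042     ]
[ 0.59238707 -0.26450215  0.052     ] [ 0.59025026 -0.26519396  0.042     ]
[422.14035961 197.25029093] [341.36853679 299.70504512]
travel cm (from present yaw) [-1.31 -1.1  13.62] yawdeg 0.000165360717053166 pos [ 0.599  -0.2732  0.2562] w 0.435
wrist carton 0.62 [23. 70.] [0.561 0.072 0.   ]
wrist bottle 0.85 [334.  54.] [ 0.721 -0.228  0.   ]
None None
```

```bash
python3 -m creep '[{"travel":[-1.3,-1.1,4],"yaw":0,"fingers":1},{"travel":[0,0,5],"yaw":0,"fingers":1},{"travel":[0,0,4],"yaw":0,"fingers":1},{"travel":[0,0,0],"yaw":0,"fingers":1}]' 20
python3 -c "
from h import *
f=robot.grab_frame('wrist'); cv2.imwrite('pics/w2.png',f)
for r in robot.masks_of('wrist','cast0_center'):
    v,u=np.nonzero(r['pixels']); print(round(r['p'],2),u.min(),u.max(),v.min(),v.max(),f[v,u].mean(0))
print(proj('wrist',[.5825,-.269,.052]),proj('wrist',list(robot.get_state()['position'])))
go(.5825,-.269,.014,.435)
print(robot.get_state()['joint_pos'].round(2))
"
```

```text
t: 4.5
position: [0.5825, -0.2607, 0.1212]
tcp_rot: [-3.135, 0.005, 0.445]
contact_force: [0.1, 0.3, -0.2]
finger_gap: 0.0931
grasp_force: 0.0
0.63 345 393 359 399 [56.2032735  73.40126716 94.92872228]
0.61 408 432 295 319 [11.78795812 34.43455497 10.14921466]
0.3 322 454 0 64 [23.53927468 46.74646284 23.18702228]
[325.02644832 222.89036626] [319.7465085  263.66866827]
travel cm (from present yaw) [-0.43  0.39 11.22] yawdeg 0.4838683859193935 pos [ 0.5848 -0.2637  0.1262] w 0.443
[-0.03  0.68  0.57  1.9  -0.54  0.72 -0.27]
```

View pics/w2.png

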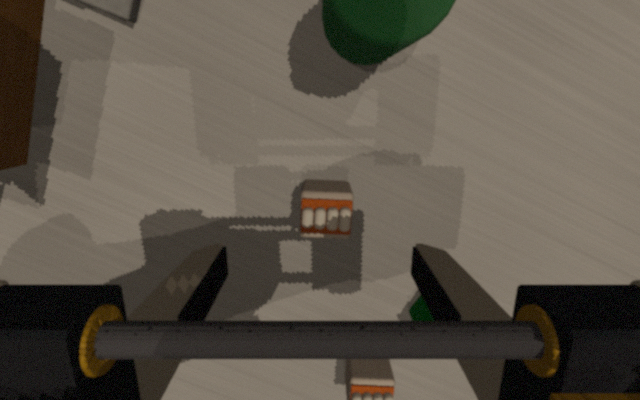

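The cast shows at (326,220) against a projected (325,223), so the position agrees. Now I descend and grip.

```bash
python3 -m creep '[{"travel":[-0.4,0.4,3],"yaw":0.5,"fingers":1},{"travel":[0,0,3],"yaw":0,"fingers":1},{"travel":[0,0,3],"yaw":0,"fingers":1},{"travel":[0,0,2.2],"yaw":0,"fingers":1},{"travel":[0,0,0],"yaw":0,"fingers":1},{"travel":[0,0,0],"yaw":0,"fingers":-1},{"travel":[0,0,0],"yaw":0,"fingers":-1},{"travel":[0,0,0],"yaw":0,"fingers":-1},{"travel":[0,0,0],"yaw":0,"fingers":-1},{"travel":[0,0,0],"yaw":0,"fingers":-1},{"travel":[0,0,0],"yaw":0,"fingers":-1},{"travel":[0,0,0],"yaw":0,"fingers":-1}]' 25
```

```text
t: 5.8
position: [0.582, -0.2698, 0.0138]
tcp_rot: [-3.141, 0.0, 0.433]
contact_force: [-1.0, 1.4, 0.9]
finger_gap: 0.0413
grasp_force: 0.8
```

```bash
python3 -m creep '[{"travel":[0,0,0],"yaw":0,"fingers":-1},{"travel":[0,0,0],"yaw":0,"fingers":-1},{"travel":[0,0,0],"yaw":0,"fingers":-1},{"travel":[0,0,-3],"yaw":0,"fingers":-1},{"travel":[0,0,-4],"yaw":0,"fingers":-1},{"travel":[0,0,-4],"yaw":0,"fingers":-1},{"travel":[0,0,-4],"yaw":0,"fingers":-1},{"travel":[0,0,-4],"yaw":0,"fingers":-1},{"travel":[0,0,-4],"yaw":0,"fingers":-1},{"travel":[0,0,0],"yaw":0,"fingers":-1}]' 25
python3 - <<'E'
from h import *
robot.grab_frame('top')
f=robot.grab_frame('side'); cv2.imwrite('pics/s2.png',f)
for n in ['top','side']:
  for q in ['end_right_hinge','end_left_hinge','long_near_hinge','long_far_hinge']: pts(n,q,.0785 if 'end' in q else .0825)
  pts(n,'carton',0)
go(.52,.07,.24,0)
print(robot.get_state()['joint_pos'].round(2),robot.get_state()['finger_gap'],robot.get_state()['grasp_force'])
E
```

```text
t: 6.8
position: [0.5842, -0.2722, 0.249]
tcp_rot: [3.135, -0.006, 0.432]
contact_force: [0.2, -0.6, -1.4]
finger_gap: 0.038
grasp_force: 25.0
top end_right_hinge 0.61 [334. 197.] [ 0.575 -0.026  0.079]
top end_left_hinge 0.63 [258. 207.] [0.542 0.18  0.079]
top long_near_hinge 0.91 [301. 228.] [0.488 0.061 0.083]
top long_near_hinge 0.48 [167. 235.] [0.462 0.415 0.083]
top long_far_hinge 0.75 [458. 250.] [ 0.436 -0.355  0.083]
top long_far_hinge 0.65 [294. 180.] [0.617 0.085 0.083]
top carton 0.62 [301. 207.] [0.556 0.068 0.   ]
side end_right_hinge 0.57 [328. 213.] [ 0.569 -0.023  0.079]
side end_left_hinge 0.74 [316. 167.] [0.548 0.16  0.079]
side long_near_hinge 0.96 [299. 189.] [0.495 0.07  0.083]
side carton 0.57 [320. 202.] [0.554 0.087 0.   ]
travel cm (from present yaw) [  8.62 -33.48   0.34] yawdeg 24.78011132510652 pos [ 0.5821 -0.2701  0.2434] w 0.432
[-0.1   0.55  0.69  1.8  -0.43  0.94 -0.36] 0.03789289414830797 24.998986423015594
```

```bash
python3 -m creep '[{"travel":[1.1,-4.2,-0.5],"yaw":2.5,"fingers":-1},{"travel":[0.9,-4.2,-0.5],"yaw":2.5,"fingers":-1},{"travel":[0.7,-4.2,-0.5],"yaw":2.5,"fingers":-1},{"travel":[0.5,-4.3,-0.5],"yaw":2.5,"fingers":-1},{"travel":[0.3,-4.3,0],"yaw":2.5,"fingers":-1},{"travel":[0.1,-4.3,0],"yaw":2.5,"fingers":-1},{"travel":[0,-4.3,0],"yaw":2.5,"fingers":-1},{"travel":[-0.2,-4.3,0],"yaw":2.5,"fingers":-1},{"travel":[0,0,0],"yaw":0,"fingers":-1},{"travel":[0,0,0],"yaw":0,"fingers":-1}]' 25
python3 - <<'E'
from h import *
f=robot.grab_frame('wrist'); cv2.imwrite('pics/w3.png',f)
for q in ['end_right_hinge','end_left_hinge','long_near_hinge','long_far_hinge']: pts('wrist',q,.0785 if 'end' in q else .0825)
pts('wrist','board_edge',.013); pts('wrist','carton',0)
s=robot.get_state(); print(s['position'],s['tcp_rot'],s['finger_gap'],s['joint_pos'].round(2))
E
```

```text
t: 8.4
position: [0.5202, 0.07, 0.2637]
tcp_rot: [3.141, -0.0, 0.087]
contact_force: [0.4, -0.7, -2.1]
finger_gap: 0.0375
grasp_force: 25.0
wrist end_right_hinge 0.58 [422. 144.] [ 0.566 -0.028  0.079]
wrist end_left_hinge 0.85 [217. 146.] [0.548 0.17  0.079]
wrist end_left_hinge 0.16 [319.  69.] [0.626 0.077 0.079]
wrist long_near_hinge 0.65 [323. 207.] [0.496 0.062 0.083]
wrist long_far_hinge 0.86 [320.  71.] [0.624 0.076 0.083]
wrist carton 0.58 [320. 133.] [0.561 0.071 0.   ]
[0.52049221 0.06756354 0.26388631] [-3.14157124e+00 -2.25564649e-04  8.16756286e-02] 0.038034241335545754 [-0.87  0.41  0.9   2.04 -0.42  0.88 -1.23]
```

View pics/w3.png

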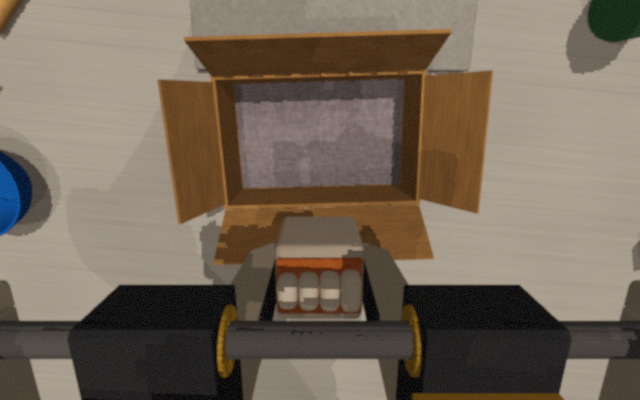

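Run:
```python
from h import *
C={k:ray('wrist',p,.08) for k,p in dict(FL=(215,79),FR=(422,73),NR=(418,199),NL=(227,205)).items()}
for k in C: print(k,C[k].round(3))
print('mid',np.mean(list(C.values()),0).round(3))
for a,b in [('FR','FL'),('NR','NL')]:
    d=C[b]-C[a]; print(np.linalg.norm(d),np.arctan2(-d[0],d[1]))
for a,b in [('NR','FR'),('NL','FL')]:
    d=C[b]-C[a]; print(np.linalg.norm(d),np.arctan2(d[1],d[0]))
for p in [(197,72),(470,70)]: print('edge',ray('wrist',p,.013).round(3))
# flap free edges: guess angles by matching height
for nm,ps in dict(near=[(216,263),(433,258)],far=[(188,38),(450,31)],L=[(160,81),(180,222)],R=[(491,71),(477,212)]).items():
    for z in (.10,.12,.14): print(nm,z,[ray('wrist',p,z).round(3)[:2].tolist() for p in ps])
go(.558+.03,.070,.13,.09)
```

```text
FL [0.609 0.172 0.08 ]
FR [ 0.63  -0.017  0.08 ]
NR [ 0.511 -0.032  0.08 ]
NL [0.489 0.16  0.08 ]
mid [0.56 0.07 0.08]
0.19003262067860094 0.10831661638252127
0.19335109648278426 0.11368969964910469
0.11986663635639616 0.1278843643766246
0.12088646961077554 0.10028987233018259
edge [0.617 0.21  0.013]
edge [ 0.643 -0.086  0.013]
near 0.1 [[0.434, 0.165], [0.457, -0.051]]
near 0.12 [[0.444, 0.16], [0.465, -0.043]]
near 0.14 [[0.454, 0.154], [0.474, -0.036]]
far 0.1 [[0.64, 0.189], [0.663, -0.03]]
far 0.12 [[0.637, 0.182], [0.659, -0.024]]
far 0.14 [[0.635, 0.175], [0.655, -0.017]]
L 0.1 [[0.603, 0.214], [0.475, 0.2]]
L 0.12 [[0.603, 0.205], [0.482, 0.192]]
L 0.14 [[0.603, 0.197], [0.49, 0.185]]
R 0.1 [[0.635, -0.071], [0.508, -0.085]]
R 0.12 [[0.633, -0.062], [0.513, -0.075]]
R 0.14 [[0.63, -0.053], [0.519, -0.066]]
travel cm (from present yaw) [ 6.75  0.31 13.39] yawdeg -0.4769513510827301 pos [0.5205 0.0676 0.2639] w 0.082
```

```bash
python3 -m creep '[{"travel":[3.5,0,0],"yaw":-0.8,"fingers":-1},{"travel":[3.5,0,0],"yaw":-0.8,"fingers":-1},{"travel":[0,0,4],"yaw":0,"fingers":-1},{"travel":[0,0,4],"yaw":0,"fingers":-1},{"travel":[0,0,4],"yaw":0,"fingers":-1},{"travel":[0,0,0],"yaw":0,"fingers":-1},{"travel":[0,0,0],"yaw":0,"fingers":-1}]' 25
python3 - <<'E'
from h import *
s=robot.get_state(); print(s['joint_pos'].round(2),s['finger_gap'],s['grasp_force'])
go(.590,.073,.021,.11)
E
```

```text
t: 9.45
position: [0.5903, 0.074, 0.1442]
tcp_rot: [3.141, 0.001, 0.11]
contact_force: [-0.6, -0.5, -1.0]
finger_gap: 0.0378
grasp_force: 25.0
[-0.68  0.64  0.71  2.   -0.62  0.73 -1.05] 0.03782430844524022 24.99904364347458
travel cm (from present yaw) [-0.03  0.09 12.32] yawdeg 0.0031994590855658036 pos [0.5903 0.074  0.1442] w 0.11
```

```bash
python3 -m creep '[{"travel":[0,0,3],"yaw":0,"fingers":-1},{"travel":[0,0,3],"yaw":0,"fingers":-1},{"travel":[0,0,3],"yaw":0,"fingers":-1},{"travel":[0,0,2],"yaw":0,"fingers":-1},{"travel":[0,0,1.2],"yaw":0,"fingers":-1},{"travel":[0,0,0],"yaw":0,"fingers":-1},{"travel":[0,0,0],"yaw":0,"fingers":0},{"travel":[0,0,0],"yaw":0,"fingers":0.4},{"travel":[0,0,0],"yaw":0,"fingers":0.4},{"travel":[0,0,0],"yaw":0,"fingers":0.4},{"travel":[0,0,0],"yaw":0,"fingers":0.4},{"travel":[0,0,0],"yaw":0,"fingers":0.4}]' 25
```

```text
t: 10.65
position: [0.5901, 0.0751, 0.0219]
tcp_rot: [3.142, -0.0, 0.112]
contact_force: [0.0, -0.8, 0.9]
finger_gap: 0.0649
grasp_force: 0.0
```

```bash
python3 -m creep '[{"travel":[0,0,-4],"yaw":0,"fingers":0.4},{"travel":[0,0,-4.5],"yaw":0,"fingers":0.4},{"travel":[0,0,-4.5],"yaw":0,"fingers":0.4},{"travel":[0,0,-4.5],"yaw":0,"fingers":0.4},{"travel":[0,0,-4.5],"yaw":0,"fingers":0.4},{"travel":[0,0,0],"yaw":0,"fingers":0.4}]' 25
python3 -m creep '[{"travel":[-1.8,4.2,0],"yaw":-1.9,"fingers":1},{"travel":[-1.9,4.1,0],"yaw":-1.9,"fingers":1},{"travel":[-2.1,4,0],"yaw":-1.9,"fingers":1},{"travel":[-2.2,4,0],"yaw":-1.9,"fingers":1},{"travel":[-2.3,3.9,0],"yaw":-1.9,"fingers":1},{"travel":[-2.4,3.8,0],"yaw":-1.9,"fingers":1},{"travel":[-2.6,3.7,0],"yaw":-1.9,"fingers":1},{"travel":[-2.7,3.7,0],"yaw":-1.9,"fingers":1},{"travel":[-2.8,3.6,0],"yaw":-1.9,"fingers":1},{"travel":[-2.9,3.5,2],"yaw":-1.9,"fingers":1},{"travel":[0,0,2],"yaw":0,"fingers":1},{"travel":[0,0,0],"yaw":0,"fingers":1}]' 25
python3 - <<'E'
from h import *
f=robot.grab_frame('wrist'); cv2.imwrite('pics/w4.png',f)
for r in robot.masks_of('wrist','cast0_center'):
    v,u=np.nonzero(r['pixels']); print(round(r['p'],2),u.min(),u.max(),v.min(),v.max(),f[v,u].mean(0))
print(proj('wrist',[.453,-.372,.052]),proj('wrist',[.453,-.372,.0]))
s=robot.get_state(); print(s['joint_pos'].round(2))
go(.453,-.372,.1,.44)
E
```

```text
t: 11.25
position: [0.5926, 0.0744, 0.2472]
tcp_rot: [-3.141, -0.008, 0.111]
contact_force: [-0.0, 0.1, -0.6]
finger_gap: 0.0652
grasp_force: 0.0
t: 12.45
position: [0.4577, -0.3602, 0.1993]
tcp_rot: [-3.138, 0.002, 0.44]
contact_force: [0.1, 0.5, -0.6]
finger_gap: 0.0928
grasp_force: 0.0
0.86 346 396 237 294 [  6.14748784  79.60777958 108.45759049]
0.76 307 348 168 213 [ 63.36962751  82.22406877 106.06475645]
0.62 364 422 98 152 [22.86140617 68.30955994 50.87101669]
[329.32280798 203.00621031] [328.06072498 189.19157392]
[ 0.13  0.52  0.66  1.97 -0.44  0.79 -0.09]
travel cm (from present yaw) [-1.15  0.89 10.14] yawdeg 0.18265715795040263 pos [ 0.4597 -0.3592  0.2014] w 0.443
```

View pics/w4.png

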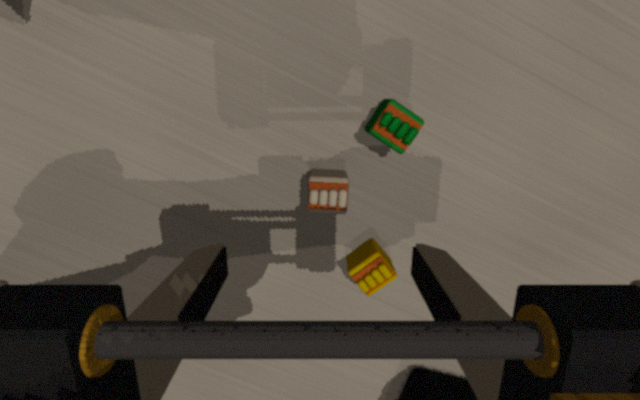

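Cast A shows at (328,195), where it was expected. Yellow at (372,267) and green at (395,125) are clear of the fingers.

```bash
python3 -m creep '[{"travel":[-0.9,0.8,2],"yaw":0,"fingers":1},{"travel":[0,0,4],"yaw":0,"fingers":1},{"travel":[0,0,4],"yaw":0,"fingers":1},{"travel":[0,0,4],"yaw":0,"fingers":1},{"travel":[0,0,3],"yaw":0,"fingers":1},{"travel":[0,0,1.7],"yaw":0,"fingers":1},{"travel":[0,0,0],"yaw":0,"fingers":1},{"travel":[0,0,0],"yaw":0,"fingers":-1},{"travel":[0,0,0],"yaw":0,"fingers":-1},{"travel":[0,0,0],"yaw":0,"fingers":-1},{"travel":[0,0,0],"yaw":0,"fingers":-1},{"travel":[0,0,0],"yaw":0,"fingers":-1}]' 25
python3 -m creep '[{"travel":[0,0,0],"yaw":0,"fingers":-1},{"travel":[0,0,0],"yaw":0,"fingers":-1},{"travel":[0,0,0],"yaw":0,"fingers":-1},{"travel":[0,0,0],"yaw":0,"fingers":-1},{"travel":[0,0,-2],"yaw":0,"fingers":-1}]' 25
```

```text
t: 13.75
position: [0.4554, -0.371, 0.0153]
tcp_rot: [3.141, -0.001, 0.443]
contact_force: [-0.1, -0.3, 0.3]
finger_gap: 0.0576
grasp_force: 0.0
t: 14.25
position: [0.4542, -0.3702, 0.0332]
tcp_rot: [-3.139, 0.002, 0.443]
contact_force: [0.6, 0.5, 0.5]
finger_gap: 0.0173
grasp_force: 0.0
```

The fingers closed to 17 mm, so the cast was not between them. It may have been knocked aside, so I'll rise and look.

```bash
python3 -m creep '[{"travel":[0,0,-4],"yaw":0,"fingers":-1},{"travel":[0,0,-4],"yaw":0,"fingers":1},{"travel":[0,0,-4],"yaw":0,"fingers":1},{"travel":[0,0,-4],"yaw":0,"fingers":1},{"travel":[0,0,0],"yaw":0,"fingers":1},{"travel":[0,0,0],"yaw":0,"fingers":1},{"travel":[0,0,0],"yaw":0,"fingers":1}]' 25
python3 - <<'E'
from h import *
f=robot.grab_frame('wrist'); cv2.imwrite('pics/w5.png',f)
for r in robot.masks_of('wrist','cast0_center'):
    v,u=np.nonzero(r['pixels']); print(round(r['p'],2),u.min(),u.max(),v.min(),v.max(),f[v,u].mean(0),ray('wrist',(u.mean(),v.mean()),.045).round(3))
g=robot.grab_frame('side')
for r in robot.masks_of('side','cast0_center'):
    v,u=np.nonzero(r['pixels']); print('side',round(r['p'],2),u.mean(),v.mean(),g[v,u].mean(0),ray('side',(u.mean(),v.mean()),.03).round(3))
print(robot.get_state()['position'])
E
```

```text
t: 14.95
position: [0.4548, -0.3703, 0.1938]
tcp_rot: [-3.14, 0.001, 0.443]
contact_force: [0.1, 0.2, -0.8]
finger_gap: 0.053
grasp_force: 0.0
0.95 356 415 91 146 [25.56376169 74.65731167 56.15558838] [ 0.537 -0.394  0.045]
0.84 338 373 234 291 [  7.71997255  77.42553191 106.80370625] [ 0.406 -0.433  0.045]
0.67 265 309 128 174 [ 80.04410944 103.29089894 131.83640424] [ 0.475 -0.33   0.045]
side 0.84 326.4520958083832 360.6497005988024 [51.79341317 96.80538922 84.36227545] [ 0.537 -0.401  0.03 ]
side 0.64 323.64809782608694 186.54415760869566 [56.29506341 75.19633152 96.03781703] [0.567 0.121 0.03 ]
side 0.61 300.5964912280702 341.57894736842104 [ 80.92982456  96.12280702 104.47368421] [ 0.481 -0.354  0.03 ]
side 0.59 292.0608695652174 172.02608695652174 [ 54.75652174  92.28695652 131.08695652] [0.472 0.192 0.03 ]
side 0.57 264.29024943310657 388.4671201814059 [ 37.42176871 122.34240363 159.4739229 ] [ 0.401 -0.448  0.03 ]
[ 0.45465363 -0.37077774  0.19367814]
```

View pics/w5.png

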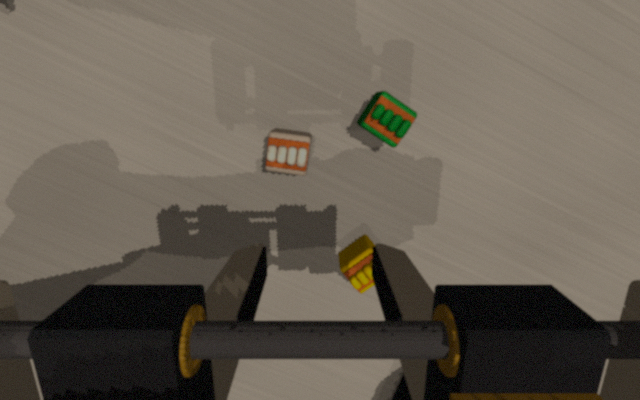

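The cast was knocked aside. The white cast now shows at (288,153), turned slightly.

Run:
```python
from h import *
P=ray('wrist',(272,154),.052);Q=ray('wrist',(305,157.5),.052);d=P-Q
b=np.mean([ray('wrist',p,.042) for p in [(271,131),(312,135),(307,176),(265,171)]],0)
print((P+Q)/2,b,'yawcast',np.arctan2(-d[0],d[1]),proj('side',(P+Q)/2))
c=b; go(c[0],c[1],.1,np.arctan2(-d[0],d[1]))
```

```text
[ 0.47281411 -0.33256169  0.052     ] [ 0.47289358 -0.33182774  0.042     ] yawcast 0.336138488179508 [296.11009022 328.98872363]
travel cm (from present yaw) [ 3.33 -2.72  9.37] yawdeg 6.108597169017476 pos [ 0.4547 -0.3708  0.1937] w 0.443
```

```bash
python3 -m creep '[{"travel":[1.6,-1.3,1],"yaw":3,"fingers":1},{"travel":[1.6,-1.3,1],"yaw":3,"fingers":1},{"travel":[0,0,0],"yaw":0,"fingers":1},{"travel":[0,0,0],"yaw":0,"fingers":1},{"travel":[0,0,0],"yaw":0,"fingers":1}]' 25
python3 - <<'E'
from h import *
f=robot.grab_frame('wrist'); cv2.imwrite('pics/w6.png',f)
for r in robot.masks_of('wrist','cast0_center'):
    v,u=np.nonzero(r['pixels']); print(round(r['p'],2),u.min(),u.max(),v.min(),v.max(),f[v,u].mean(0),ray('wrist',(u.mean(),v.mean()),.04).round(3))
g=robot.grab_frame('side')
for r in robot.masks_of('side','cast0_center'):
    v,u=np.nonzero(r['pixels']); print('side',round(r['p'],2),u.mean(),v.mean(),g[v,u].mean(0),ray('side',(u.mean(),v.mean()),.03).round(3))
print(proj('wrist',[.473,-.332,.052]))
a=cv2.resize(f[100:280,220:430],(700,600),interpolation=2); cv2.imwrite('pics/w6c.png',a)
E
```

```text
t: 15.65
position: [0.4733, -0.3354, 0.175]
tcp_rot: [3.141, 0.0, 0.338]
contact_force: [0.0, -0.5, -0.0]
finger_gap: 0.093
grasp_force: 0.0
0.94 379 443 119 174 [20.91470844 65.67841601 46.24543081] [ 0.538 -0.394  0.04 ]
0.9 291 335 165 213 [ 67.67313433  87.8119403  113.59950249] [ 0.476 -0.328  0.04 ]
0.86 372 424 263 319 [  4.96403242  77.65906788 105.58257345] [ 0.407 -0.436  0.04 ]
side 0.82 326.17105263157896 360.4684210526316 [53.93157895 98.39736842 83.45      ] [ 0.536 -0.401  0.03 ]
side 0.61 263.60421545667447 388.42154566744733 [ 38.32552693 127.91334895 165.37236534] [ 0.399 -0.448  0.03 ]
side 0.61 347.5939393939394 177.03030303030303 [43.81666667 65.01969697 86.13484848] [0.644 0.155 0.03 ]
side 0.55 296.9271844660194 337.78155339805824 [ 89.48058252 111.19417476 131.41747573] [ 0.473 -0.344  0.03 ]
side 0.24 329.97878144892394 186.67080933616248 [49.49590785 69.05759321 89.84934829] [0.586 0.119 0.03 ]
[315.92697256 197.89618627]
```

View pics/w6c.png

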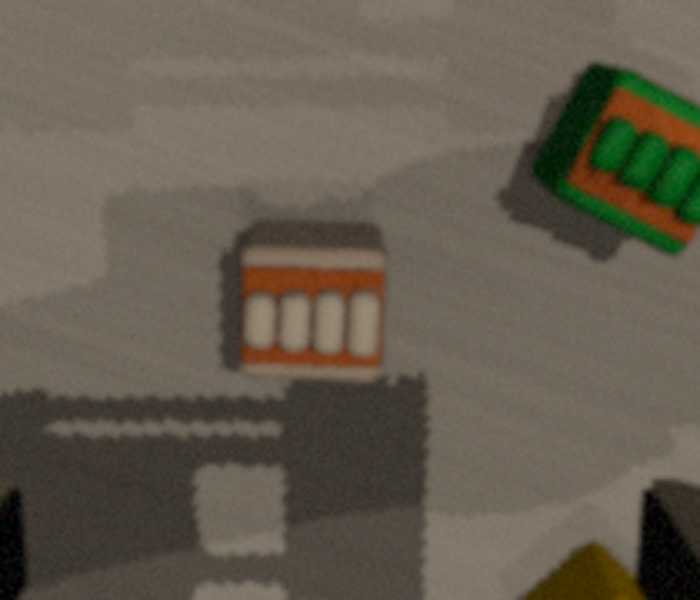

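```bash
python3 -m creep '[{"travel":[0.1,-0.4,2],"yaw":0,"fingers":0.5},{"travel":[0,0,4],"yaw":0,"fingers":0.5},{"travel":[0,0,4],"yaw":0,"fingers":0.5},{"travel":[0,0,4],"yaw":0,"fingers":0.5},{"travel":[0,0,2.1],"yaw":0,"fingers":0.5},{"travel":[0,0,0],"yaw":0,"fingers":0.5},{"travel":[0,0,0],"yaw":0,"fingers":-1},{"travel":[0,0,0],"yaw":0,"fingers":-1},{"travel":[0,0,0],"yaw":0,"fingers":-1},{"travel":[0,0,0],"yaw":0,"fingers":-1},{"travel":[0,0,0],"yaw":0,"fingers":-1},{"travel":[0,0,0],"yaw":0,"fingers":-1}]' 25
python3 -m creep '[{"travel":[0,0,0],"yaw":0,"fingers":-1},{"travel":[0,0,0],"yaw":0,"fingers":-1},{"travel":[0,0,0],"yaw":0,"fingers":-1}]' 25
```

```text
t: 17.05
position: [0.474, -0.3302, 0.0146]
tcp_rot: [3.141, -0.001, 0.339]
contact_force: [-0.3, 1.5, 7.2]
finger_gap: 0.0381
grasp_force: 24.8
t: 17.35
position: [0.474, -0.3302, 0.0147]
tcp_rot: [3.141, -0.001, 0.339]
contact_force: [-0.6, 0.5, 7.8]
finger_gap: 0.038
grasp_force: 24.8
```

```bash
python3 -m creep '[{"travel":[0,0,-2],"yaw":0,"fingers":-1},{"travel":[0,0,-4],"yaw":0,"fingers":-1},{"travel":[0,0,-4.5],"yaw":0,"fingers":-1},{"travel":[0,0,-4.5],"yaw":0,"fingers":-1},{"travel":[0,0,-4.5],"yaw":0,"fingers":-1},{"travel":[0,0,-4.5],"yaw":0,"fingers":-1},{"travel":[0,0,0],"yaw":0,"fingers":-1}]' 25
python3 -m creep '[{"travel":[2,-3.9,0],"yaw":1.5,"fingers":-1},{"travel":[2,-4,0],"yaw":1.5,"fingers":-1},{"travel":[1.9,-4,0],"yaw":1.4,"fingers":-1},{"travel":[1.7,-4.1,0],"yaw":1.5,"fingers":-1},{"travel":[1.6,-4.1,0],"yaw":1.4,"fingers":-1},{"travel":[1.5,-4.2,0],"yaw":1.5,"fingers":-1},{"travel":[1.4,-4.2,0],"yaw":1.4,"fingers":-1},{"travel":[1.3,-4.3,0],"yaw":1.5,"fingers":-1},{"travel":[1.2,-4.3,0],"yaw":1.4,"fingers":-1},{"travel":[0,0,0],"yaw":0,"fingers":-1},{"travel":[0,0,0],"yaw":0,"fingers":-1}]' 25
python3 - <<'E'
from h import *
s=robot.get_state(); print(s['joint_pos'].round(2),s['finger_gap'],s['grasp_force'])
go(.53,.067,.022,.11)
f=robot.grab_frame('wrist'); cv2.imwrite('pics/w7.png',f)
E
```

```text
t: 18.05
position: [0.475, -0.3321, 0.2592]
tcp_rot: [3.135, -0.006, 0.338]
contact_force: [0.4, -0.4, -0.9]
finger_gap: 0.038
grasp_force: 24.8
t: 19.15
position: [0.5282, 0.0669, 0.2529]
tcp_rot: [3.141, 0.001, 0.113]
contact_force: [-0.5, -0.7, -0.5]
finger_gap: 0.0383
grasp_force: 24.8
[-0.87  0.45  0.92  2.03 -0.46  0.88 -1.15] 0.038288759052793456 24.7758749127388
travel cm (from present yaw) [ 2.100e-01 -1.000e-02  2.309e+01] yawdeg 0.1674281112471746 pos [0.5282 0.0669 0.2529] w 0.113
```

View pics/w7.png

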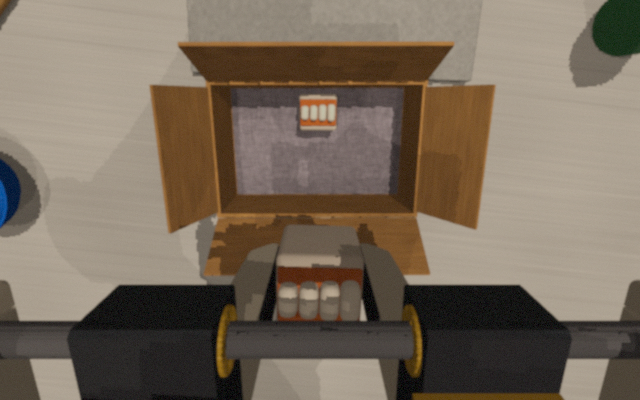

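The first cast stands in the carton at (318,113) and the carton has not moved. I lower the second one on the near side.

```bash
python3 -m creep '[{"travel":[0.2,0,4],"yaw":0,"fingers":-1},{"travel":[0,0,4],"yaw":0,"fingers":-1},{"travel":[0,0,4],"yaw":0,"fingers":-1},{"travel":[0,0,4],"yaw":0,"fingers":-1},{"travel":[0,0,3],"yaw":0,"fingers":-1},{"travel":[0,0,2],"yaw":0,"fingers":-1},{"travel":[0,0,1.8],"yaw":0,"fingers":-1},{"travel":[0,0,0],"yaw":0,"fingers":-1},{"travel":[0,0,0],"yaw":0,"fingers":-1}]' 25
python3 -m creep '[{"travel":[0,0,0],"yaw":0,"fingers":0},{"travel":[0,0,0],"yaw":0,"fingers":0.4},{"travel":[0,0,0],"yaw":0,"fingers":0.4},{"travel":[0,0,0],"yaw":0,"fingers":0.4},{"travel":[0,0,0],"yaw":0,"fingers":0.4},{"travel":[0,0,0],"yaw":0,"fingers":0.4},{"travel":[0,0,-4],"yaw":0,"fingers":0.4},{"travel":[0,0,-4],"yaw":0,"fingers":0.4},{"travel":[0,0,-4],"yaw":0,"fingers":0.4},{"travel":[0,0,-4],"yaw":0,"fingers":0.4},{"travel":[0,0,-4],"yaw":0,"fingers":0},{"travel":[0,0,0],"yaw":0,"fingers":-1}]' 25
python3 - <<'E'
from h import *
s=robot.get_state(); print(s['joint_pos'].round(2))
f=robot.grab_frame('wrist'); cv2.imwrite('pics/w8.png',f)
for r in robot.masks_of('wrist','cast0_center'):
    v,u=np.nonzero(r['pixels']); print(round(r['p'],2),u.mean(),v.mean(),ray('wrist',(u.mean(),v.mean()),.05).round(3))
for q in ['end_right_hinge','end_left_hinge','long_near_hinge','long_far_hinge']: pts('wrist',q,.0785 if 'end' in q else .0825)
# end_right outside approach point in carton frame -> world
R=np.array([[np.cos(.11),-np.sin(.11)],[np.sin(.11),np.cos(.11)]])
print('outside R',np.array([.56,.07])+R@[0,-.185],'outside L',np.array([.56,.07])+R@[0,.185])
E
```

```text
t: 20.1
position: [0.5309, 0.0642, 0.0261]
tcp_rot: [3.141, 0.0, 0.107]
contact_force: [0.3, 0.2, -2.0]
finger_gap: 0.0382
grasp_force: 24.8
t: 21.3
position: [0.533, 0.0655, 0.23]
tcp_rot: [-3.141, -0.007, 0.11]
contact_force: [0.3, -0.1, 0.1]
finger_gap: 0.0539
grasp_force: 0.0
[-0.84  0.48  0.89  2.06 -0.52  0.83 -1.1 ]
0.72 319.30186170212767 182.51063829787233 [0.532 0.067 0.05 ]
0.63 461.3571013931888 161.30988777089783 [ 0.568 -0.066  0.05 ]
wrist end_right_hinge 0.88 [426. 162.] [ 0.567 -0.023  0.079]
wrist long_near_hinge 0.61 [314. 231.] [0.493 0.068 0.083]
outside R [ 0.58030899 -0.11388188] outside L [0.53969101 0.25388188]
```

```bash
python3 -m creep '[{"travel":[0.7,4.6,0],"yaw":0,"fingers":-1},{"travel":[0.7,4.6,0],"yaw":0,"fingers":-1},{"travel":[0.7,4.6,0],"yaw":0,"fingers":-1},{"travel":[0.6,4.6,0],"yaw":0,"fingers":-1},{"travel":[0,0,4],"yaw":0,"fingers":-1},{"travel":[0,0,4],"yaw":0,"fingers":-1},{"travel":[0,0,3],"yaw":0,"fingers":-1},{"travel":[0,0,0],"yaw":0,"fingers":-1},{"travel":[0,0,0],"yaw":0,"fingers":-1}]' 25
python3 - <<'E'
from h import *
s=robot.get_state(); print(s['joint_pos'].round(2),s['finger_gap'])
go(.58,-.114,.12,.11)
E
```

```text
t: 22.5
position: [0.5774, -0.1147, 0.1155]
tcp_rot: [3.141, 0.002, 0.109]
contact_force: [0.1, -0.4, 0.2]
finger_gap: 0.0006
grasp_force: 0.0
[-0.34  0.67  0.68  2.03 -0.68  0.67 -0.67] 0.0006096784045594771
travel cm (from present yaw) [ 0.26 -0.04 -0.45] yawdeg -0.07541856265859004 pos [ 0.5774 -0.1147  0.1155] w 0.109
```

```bash
python3 -m creep '[{"travel":[0.2,-2.5,0],"yaw":0,"fingers":-1},{"travel":[0,-2,0],"yaw":0,"fingers":-1},{"travel":[0,-1.5,0],"yaw":0,"fingers":-1},{"travel":[0,-1,0],"yaw":0,"fingers":-1},{"travel":[0,-1,0.2],"yaw":0,"fingers":-1},{"travel":[0,-1,0.3],"yaw":0,"fingers":-1},{"travel":[0,-1,0.4],"yaw":0,"fingers":-1},{"travel":[0,-1,0.6],"yaw":0,"fingers":-1},{"travel":[0,-0.9,0.7],"yaw":0,"fingers":-1},{"travel":[0,-0.6,0.6],"yaw":0,"fingers":-1},{"travel":[0,-0.4,0.5],"yaw":0,"fingers":-1},{"travel":[0,0,0],"yaw":0,"fingers":-1}]' 25
python3 - <<'E'
from h import *
s=robot.get_state(); print(s['contact_force'])
f=robot.grab_frame('side'); cv2.imwrite('pics/s3.png',f[120:270,240:440].repeat(3,0).repeat(3,1))
go(.58,-.114,.12,.11)
E
```

```text
t: 23.7
position: [0.5654, 0.015, 0.082]
tcp_rot: [-3.141, 0.001, 0.11]
contact_force: [0.1, -0.2, 0.3]
finger_gap: 0.0002
grasp_force: 0.0
[ 0.12557818 -0.16221518  0.27847481]
travel cm (from present yaw) [ 0.03 12.96 -3.78] yawdeg -0.0025821913584600942 pos [0.5654 0.0148 0.0823] w 0.11
```

View pics/s3.png

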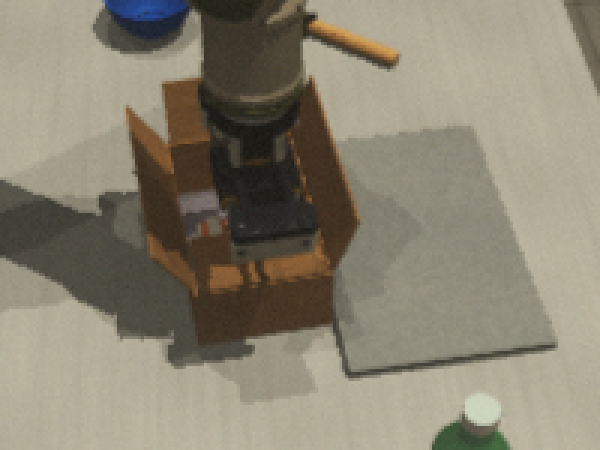

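The right end flap lies flat under the fingers at (270,275), and its hinge line looks right. Now the left one.

```bash
python3 -m creep '[{"travel":[0,0,-4],"yaw":0,"fingers":-1},{"travel":[0,0,-4.5],"yaw":0,"fingers":-1},{"travel":[0,0,-4],"yaw":0,"fingers":-1},{"travel":[0,-4.8,0],"yaw":0,"fingers":-1},{"travel":[0,-4.8,0],"yaw":0,"fingers":-1},{"travel":[0,-4.8,0],"yaw":0,"fingers":-1},{"travel":[0,-4.8,0],"yaw":0,"fingers":-1},{"travel":[0,-4.8,0],"yaw":0,"fingers":-1},{"travel":[0,0,0],"yaw":0,"fingers":-1}]' 25
python3 - <<'E'
from h import *
s=robot.get_state(); print(s['joint_pos'].round(2))
go(.5397,.254,.115,.11)
E
```

```text
t: 24.65
position: [0.5376, 0.2608, 0.2064]
tcp_rot: [-3.14, 0.002, 0.12]
contact_force: [-0.3, -0.7, 0.4]
finger_gap: 0.0003
grasp_force: 0.0
[-1.1   0.6   0.88  1.95 -0.6   0.88 -1.36]
travel cm (from present yaw) [0.15 0.72 9.14] yawdeg 0.5562235225081817 pos [0.5376 0.2608 0.2064] w 0.12
```

```bash
python3 -m creep '[{"travel":[0.1,0.5,4],"yaw":0.5,"fingers":-1},{"travel":[0,0,4],"yaw":0,"fingers":-1},{"travel":[0,0,1.1],"yaw":0,"fingers":-1},{"travel":[0,0,0],"yaw":0,"fingers":-1}]' 25
python3 -m creep '[{"travel":[0,2.7,0],"yaw":0,"fingers":-1},{"travel":[0,2,0],"yaw":0,"fingers":-1},{"travel":[0,1.5,0],"yaw":0,"fingers":-1},{"travel":[0,1,0],"yaw":0,"fingers":-1},{"travel":[0,1,0.2],"yaw":0,"fingers":-1},{"travel":[0,1,0.3],"yaw":0,"fingers":-1},{"travel":[0,1,0.4],"yaw":0,"fingers":-1},{"travel":[0,1,0.6],"yaw":0,"fingers":-1},{"travel":[0,0.9,0.7],"yaw":0,"fingers":-1},{"travel":[0,0.6,0.6],"yaw":0,"fingers":-1},{"travel":[0,0.4,0.5],"yaw":0,"fingers":-1},{"travel":[0,0,0],"yaw":0,"fingers":-1}]' 25
python3 -m creep '[{"travel":[0,0,-4],"yaw":0,"fingers":-1},{"travel":[0,0,-4],"yaw":0,"fingers":-1},{"travel":[0,0,-4],"yaw":0,"fingers":-1},{"travel":[-4.5,3,-2],"yaw":0,"fingers":-1},{"travel":[-4.5,3,-2],"yaw":0,"fingers":-1},{"travel":[0,0,0],"yaw":0,"fingers":-1},{"travel":[0,0,0],"yaw":0,"fingers":-1}]' 25
python3 - <<'E'
from h import *
s=robot.get_state(); print(s['joint_pos'].round(2))
f=robot.grab_frame('wrist'); cv2.imwrite('pics/w9.png',f)
for q in ['end_right_hinge','end_left_hinge','long_near_hinge','long_far_hinge']: pts('wrist',q,.0785 if 'end' in q else .0825)
E
```

```text
t: 25.05
position: [0.5404, 0.2472, 0.1158]
tcp_rot: [3.14, 0.003, 0.1]
contact_force: [0.2, 0.1, 0.1]
finger_gap: 0.0006
grasp_force: 0.0
t: 26.25
position: [0.5539, 0.1167, 0.083]
tcp_rot: [3.141, 0.001, 0.1]
contact_force: [0.7, 0.3, 1.2]
finger_gap: 0.0006
grasp_force: 0.0
t: 26.95
position: [0.4815, 0.0582, 0.2392]
tcp_rot: [-3.14, -0.001, 0.101]
contact_force: [-0.0, 1.0, -0.5]
finger_gap: 0.0005
grasp_force: 0.0
[-0.92  0.41  0.96  2.15 -0.48  0.81 -1.13]
wrist end_right_hinge 0.8 [425.  99.] [ 0.571 -0.024  0.079]
wrist end_left_hinge 0.55 [198. 102.] [0.548 0.173 0.079]
wrist long_near_hinge 0.8 [315. 171.] [0.498 0.065 0.083]
wrist long_far_hinge 0.89 [310.  18.] [0.623 0.081 0.083]
```

View pics/w9.png

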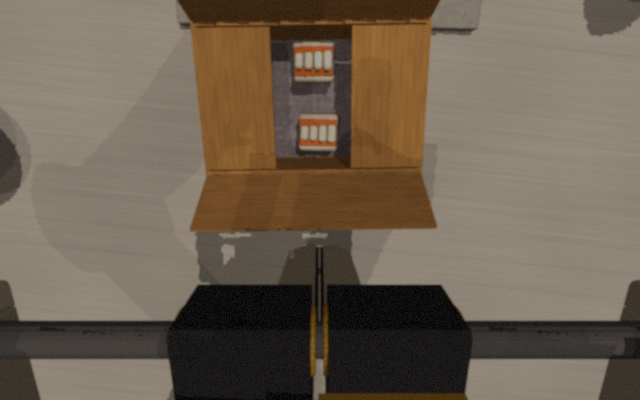

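Both end flaps lie flat, at (235,97) and (388,97), with both casts inside at (313,62) and (318,132). Next is the near long flap.

```bash
python3 -m creep '[{"travel":[-2,0,0],"yaw":0,"fingers":-1},{"travel":[-2.2,-0.2,0],"yaw":-0.5,"fingers":-1},{"travel":[0,0,4],"yaw":0,"fingers":-1},{"travel":[0,0,4],"yaw":0,"fingers":-1},{"travel":[0,0,0],"yaw":0,"fingers":-1}]' 25
python3 - <<'E'
from h import *
s=robot.get_state(); print(s['joint_pos'].round(2))
go(.44,.060,.116,.113)
E
```

```text
t: 27.7
position: [0.4379, 0.0558, 0.1553]
tcp_rot: [3.14, 0.006, 0.11]
contact_force: [0.3, -0.3, 0.6]
finger_gap: 0.0003
grasp_force: 0.0
[-0.81  0.48  0.8   2.32 -0.65  0.58 -0.97]
travel cm (from present yaw) [ 0.28 -0.4   3.93] yawdeg -0.16724512021197666 pos [0.4379 0.0558 0.1553] w 0.11
```

```bash
python3 -m creep '[{"travel":[0,-0.4,2],"yaw":0,"fingers":-1},{"travel":[0,0,1.8],"yaw":0,"fingers":-1},{"travel":[0,0,0],"yaw":0,"fingers":-1},{"travel":[2,0,0],"yaw":0,"fingers":-1},{"travel":[1.5,0,0],"yaw":0,"fingers":-1},{"travel":[1,0,0],"yaw":0,"fingers":-1},{"travel":[1,0,0],"yaw":0,"fingers":-1},{"travel":[1,0,0],"yaw":0,"fingers":-1},{"travel":[1,0,0.3],"yaw":0,"fingers":-1},{"travel":[1,0,0.4],"yaw":0,"fingers":-1}]' 25
python3 - <<'E'
from h import *
s=robot.get_state(); print(s['joint_pos'].round(2),s['contact_force'])
c=np.array([.56,.073]);a=.115;R=np.array([[np.cos(a),-np.sin(a)],[np.sin(a),np.cos(a)]])
print('carton frame',R.T@(s['position'][:2]-c),s['position'][2])
f=robot.grab_frame('top');pts('top','long_near_hinge',.0825);pts('top','end_right_hinge',.0785)
E
```

```text
t: 28.7
position: [0.5246, 0.0693, 0.1134]
tcp_rot: [-3.141, -0.0, 0.11]
contact_force: [-0.9, -0.3, 0.8]
finger_gap: 0.0002
grasp_force: 0.6
[-0.7   0.62  0.7   2.17 -0.73  0.6  -0.92] [-0.9050475  -0.30799524  0.81400195]
carton frame [-0.03561302  0.00042008] 0.11340101832155376
top long_near_hinge 0.94 [300. 226.] [0.492 0.063 0.083]
top end_right_hinge 0.65 [334. 196.] [ 0.575 -0.025  0.079]
```

```bash
python3 -m creep '[{"travel":[0.8,0,0.6],"yaw":0,"fingers":-1},{"travel":[0.7,0,0.6],"yaw":0,"fingers":-1},{"travel":[0.5,0,0.6],"yaw":0,"fingers":-1},{"travel":[0.3,0,0.5],"yaw":0,"fingers":-1},{"travel":[0,0,0.4],"yaw":0,"fingers":-1},{"travel":[0,0,0],"yaw":0,"fingers":-1},{"travel":[0,0,0],"yaw":0,"fingers":-1}]' 25
```

```text
t: 29.55
position: [0.5465, 0.0715, 0.0864]
tcp_rot: [3.142, 0.0, 0.11]
contact_force: [-0.1, -0.1, -0.1]
finger_gap: 0.0003
grasp_force: 0.0
```

```bash
python3 -m creep '[{"travel":[0,0,-4],"yaw":0,"fingers":-1},{"travel":[0,0,-4],"yaw":0,"fingers":-1},{"travel":[0,0,-4],"yaw":0,"fingers":-1},{"travel":[4.7,0,0],"yaw":0,"fingers":-1},{"travel":[4.7,0,0],"yaw":0,"fingers":-1},{"travel":[4.8,0,0],"yaw":0,"fingers":-1},{"travel":[0,0,0],"yaw":0,"fingers":-1},{"travel":[0,0,4],"yaw":0,"fingers":-1},{"travel":[0,0,3.5],"yaw":0,"fingers":-1},{"travel":[0,0,1.2],"yaw":0,"fingers":-1},{"travel":[0,0,0],"yaw":0,"fingers":-1}]' 25
python3 - <<'E'
from h import *
s=robot.get_state(); print(s['joint_pos'].round(2),s['contact_force'])
c=np.array([.56,.073]);a=.115;R=np.array([[np.cos(a),-np.sin(a)],[np.sin(a),np.cos(a)]])
print('carton frame',R.T@(s['position'][:2]-c),s['position'][2])
f=robot.grab_frame('side'); cv2.imwrite('pics/s4.png',f[120:270,240:440].repeat(3,0).repeat(3,1))
E
```

```text
t: 30.65
position: [0.6865, 0.0871, 0.1181]
tcp_rot: [3.141, 0.003, 0.109]
contact_force: [0.6, -0.4, 0.4]
finger_gap: 0.0005
grasp_force: 0.0
[-0.64  0.79  0.74  1.79 -0.69  0.85 -1.03] [ 0.55261077 -0.40782329  0.35327981]
carton frame [ 0.12730586 -0.00049705] 0.11812797040580453
```

View pics/s4.png

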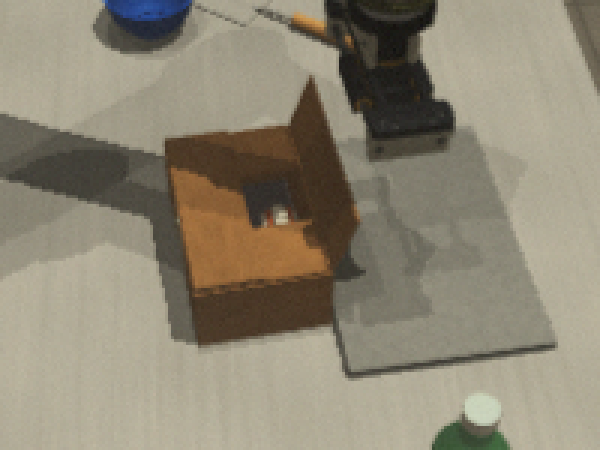

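The near flap lies flat and the far flap is still up at (325,160), with the fingers beyond it. Now I sweep it shut.

```bash
python3 -m creep '[{"travel":[-2,0,0],"yaw":0,"fingers":-1},{"travel":[-1.5,0,0],"yaw":0,"fingers":-1},{"travel":[-1.2,0,0],"yaw":0,"fingers":-1},{"travel":[-1,0,0],"yaw":0,"fingers":-1},{"travel":[-1,0,0],"yaw":0,"fingers":-1},{"travel":[-1,0,0.3],"yaw":0,"fingers":-1},{"travel":[-1,0,0.4],"yaw":0,"fingers":-1},{"travel":[-1,0,0.6],"yaw":0,"fingers":-1},{"travel":[-0.8,0,0.6],"yaw":0,"fingers":-1},{"travel":[-0.5,0,0.6],"yaw":0,"fingers":-1},{"travel":[-0.3,0,0.5],"yaw":0,"fingers":-1},{"travel":[0,0,0],"yaw":0,"fingers":-1}]' 25
python3 -m creep '[{"travel":[0,0,0.2],"yaw":0,"fingers":-1},{"travel":[0,0,0],"yaw":0,"fingers":-1},{"travel":[0,0,-4],"yaw":0,"fingers":-1},{"travel":[0,0,-4],"yaw":0,"fingers":-1},{"travel":[-4,0,-4],"yaw":0,"fingers":-1},{"travel":[-4.8,0,-3],"yaw":0,"fingers":-1},{"travel":[0,0,0],"yaw":0,"fingers":-1},{"travel":[0,0,0],"yaw":0,"fingers":-1}]' 25
python3 - <<'E'
from h import *
s=robot.get_state(); print(s['joint_pos'].round(2),s['contact_force'])
f=robot.grab_frame('wrist'); g=robot.grab_frame('side'); cv2.imwrite('pics/s5.png',np.hstack([cv2.resize(g[120:270,240:440],(400,300)),cv2.resize(f,(400,300))]))
for q in ['end_right_hinge','end_left_hinge','long_near_hinge','long_far_hinge']: pts('wrist',q,.0785 if 'end' in q else .0825)
pts('side','long_far_hinge',.0825);pts('side','long_near_hinge',.0825)
E
```

```text
t: 31.9
position: [0.5746, 0.0747, 0.0886]
tcp_rot: [-3.142, 0.002, 0.11]
contact_force: [-0.3, 0.1, -0.3]
finger_gap: 0.0008
grasp_force: 0.0
t: 32.7
position: [0.4982, 0.067, 0.2302]
tcp_rot: [-3.14, -0.002, 0.111]
contact_force: [0.7, 0.1, -0.8]
finger_gap: 0.0006
grasp_force: 0.0
[-0.9   0.45  0.94  2.12 -0.51  0.81 -1.1 ] [ 0.74397934  0.08556977 -0.8195184 ]
wrist end_right_hinge 0.58 [436. 121.] [ 0.571 -0.025  0.079]
wrist end_right_hinge 0.24 [334.  46.] [0.62  0.068 0.079]
wrist end_left_hinge 0.88 [204. 122.] [0.548 0.172 0.079]
wrist long_near_hinge 0.7 [323. 196.] [0.495 0.063 0.083]
wrist long_near_hinge 0.49 [432. 122.] [ 0.57  -0.022  0.083]
wrist long_far_hinge 0.98 [323.  39.] [0.624 0.077 0.083]
side long_far_hinge 0.84 [341. 188.] [0.613 0.063 0.082]
side long_near_hinge 0.88 [298. 189.] [0.491 0.07  0.083]
```

View pics/s5.png

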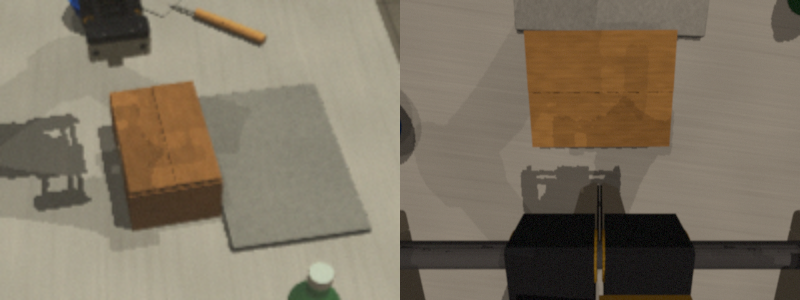

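All four flaps are shut. The far face is about 5 mm from the board. I go behind the near face with the fingers open, to get two contact points.

```bash
python3 -m creep '[{"travel":[-3.5,0,0],"yaw":0,"fingers":1},{"travel":[0,0,4],"yaw":0,"fingers":1},{"travel":[0,0,4],"yaw":0,"fingers":1},{"travel":[0,0,4],"yaw":0,"fingers":1},{"travel":[0,0,4],"yaw":0,"fingers":1},{"travel":[0,0,0.3],"yaw":0,"fingers":1},{"travel":[0,0,0],"yaw":0,"fingers":1},{"travel":[0,0,0],"yaw":0,"fingers":1}]' 25
python3 - <<'E'
from h import *
s=robot.get_state(); print(s['joint_pos'].round(2),s['contact_force'])
c=np.array([.5595,.072]);a=.115;R=np.array([[np.cos(a),-np.sin(a)],[np.sin(a),np.cos(a)]])
print('carton frame',R.T@(s['position'][:2]-c),s['position'][2])
E
```

```text
t: 33.9
position: [0.4643, 0.0621, 0.0676]
tcp_rot: [3.141, -0.002, 0.109]
contact_force: [-0.8, -0.2, 0.3]
finger_gap: 0.0598
grasp_force: 0.0
[-0.62  0.63  0.54  2.33 -0.9   0.4  -0.77] [-0.81790577 -0.21247445  0.30640529]
carton frame [-0.09567667  0.00103647] 0.06761556597175207
```

```bash
python3 -m creep '[{"travel":[0,0,0.3],"yaw":0,"fingers":1},{"travel":[1,0,0],"yaw":0,"fingers":1},{"travel":[0.8,0,0],"yaw":0,"fingers":1},{"travel":[0.5,0,0],"yaw":0,"fingers":1},{"travel":[0,0,0],"yaw":0,"fingers":1}]' 25
python3 -m creep '[{"travel":[0.5,0,0],"yaw":0,"fingers":1},{"travel":[0,0,0],"yaw":0,"fingers":1}]' 25
python3 -m creep '[{"travel":[0.4,0,0],"yaw":0,"fingers":1},{"travel":[0,0,0],"yaw":0,"fingers":1}]' 25
python3 - <<'E'
from h import *
robot.grab_frame('side')
for q in ['end_right_hinge','long_near_hinge','long_far_hinge']: pts('side',q,.0785 if 'end' in q else .0825)
E
```

```text
t: 34.4
position: [0.4869, 0.0653, 0.0633]
tcp_rot: [3.141, -0.0, 0.11]
contact_force: [-1.5, -0.2, 0.8]
finger_gap: 0.0926
grasp_force: 0.4
t: 34.6
position: [0.4879, 0.0655, 0.063]
tcp_rot: [-3.14, 0.006, 0.109]
contact_force: [-11.0, -0.2, 7.9]
finger_gap: 0.0928
grasp_force: 5.3
t: 34.8
position: [0.4881, 0.0658, 0.0628]
tcp_rot: [-3.138, 0.012, 0.108]
contact_force: [-20.8, -1.3, 16.1]
finger_gap: 0.0928
grasp_force: 10.3
side end_right_hinge 0.78 [330. 212.] [ 0.575 -0.019  0.079]
side long_far_hinge 0.96 [345. 185.] [0.626 0.074 0.083]
```

The carton is against the board. The down-friction is resisting the tip, so the fingers must rise along the arc.

```bash
python3 -m creep '[{"travel":[0,0,-0.6],"yaw":0,"fingers":1},{"travel":[0.2,0,-1],"yaw":0,"fingers":1},{"travel":[0.5,0,-1],"yaw":0,"fingers":1},{"travel":[0,0,0],"yaw":0,"fingers":1}]' 25
python3 - <<'E'
from h import *
g=robot.grab_frame('side'); cv2.imwrite('pics/s6.png',g[120:270,240:440].repeat(3,0).repeat(3,1))
E
```

```text
t: 35.4
position: [0.5013, 0.0669, 0.0897]
tcp_rot: [-3.141, 0.002, 0.109]
contact_force: [-6.1, -0.0, 0.3]
finger_gap: 0.0931
grasp_force: 2.9
```

View pics/s6.png

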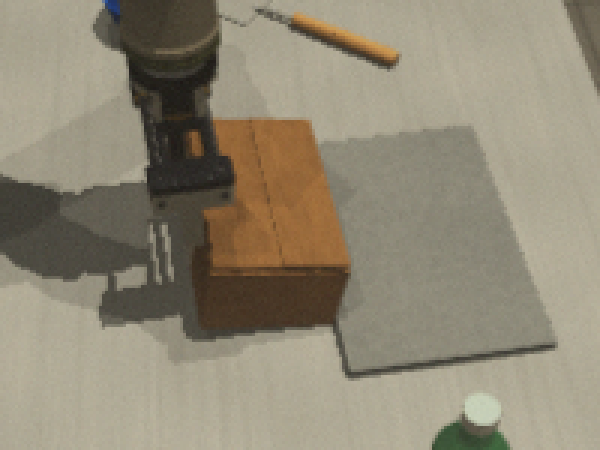

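The carton is tipped about 12° about the board edge with flaps shut. I continue along the arc.

```bash
python3 -m creep '[{"travel":[0.8,0,-1],"yaw":0,"fingers":1},{"travel":[0.8,0,-0.9],"yaw":0,"fingers":1},{"travel":[0.9,0,-0.8],"yaw":0,"fingers":1},{"travel":[0.9,0,-0.8],"yaw":0,"fingers":1},{"travel":[1,0,-0.7],"yaw":0,"fingers":1},{"travel":[1.1,0,-0.6],"yaw":0,"fingers":1}]' 25
python3 - <<'E'
from h import *
g=robot.grab_frame('side'); cv2.imwrite('pics/s7.png',g[120:270,240:440].repeat(3,0).repeat(3,1))
for q in ['end_right_hinge','long_near_hinge','long_far_hinge','carton']:
    print(q,[(round(r['p'],2),(np.array(r['at'])*[640,400]).round(0)) for r in robot.pinpoint('side',q)])
P=np.array([.629,.08,.013])  # predicted end_right_hinge px for theta
a=.115;Rz=Ro.from_euler('z',a).as_matrix()
for th in (25,35,45,55):
    Ry=Ro.from_euler('y',np.radians(th)).as_matrix()
    print(th,[proj('side',P+Rz@Ry@(np.array(v)-[.065,0.0,.013])).round(0) for v in [(0,-.098,.0785),(.064,0,.0825)]])
E
```

```text
t: 36.05
position: [0.5562, 0.0724, 0.1375]
tcp_rot: [-3.141, 0.001, 0.109]
contact_force: [-5.0, -1.3, 5.2]
finger_gap: 0.093
grasp_force: 3.5
end_right_hinge [(0.58, array([351., 204.]))]
long_near_hinge [(0.89, array([328., 167.])), (0.56, array([393., 293.]))]
long_far_hinge [(0.56, array([360., 189.]))]
carton [(0.76, array([325., 193.]))]
25 [array([342., 207.]), array([355., 183.])]
35 [array([348., 205.]), array([359., 184.])]
45 [array([354., 204.]), array([362., 186.])]
55 [array([360., 203.]), array([364., 187.])]
```

It reads about 42°, as planned. I go on past the balance point.

```bash
python3 -m creep '[{"travel":[1.1,0,-0.5],"yaw":0,"fingers":1},{"travel":[1.2,0,-0.4],"yaw":0,"fingers":1},{"travel":[1.2,0,-0.3],"yaw":0,"fingers":1},{"travel":[1.2,0,-0.2],"yaw":0,"fingers":1},{"travel":[1.2,0,-0.1],"yaw":0,"fingers":1}]' 25
python3 - <<'E'
from h import *
g=robot.grab_frame('side'); cv2.imwrite('pics/s8.png',g[120:270,240:440].repeat(3,0).repeat(3,1))
for q in ['end_right_hinge','long_near_hinge','long_far_hinge','carton']:
    print(q,[(round(r['p'],2),(np.array(r['at'])*[640,400]).round(0)) for r in robot.pinpoint('side',q)])
P=np.array([.629,.08,.013]);a=.115;Rz=Ro.from_euler('z',a).as_matrix()
for th in (45,55,65,75,85,90):
    Ry=Ro.from_euler('y',np.radians(th)).as_matrix()
    print(th,[proj('side',P+Rz@Ry@(np.array(v)-[.065,0.0,.013])).round(0) for v in [(0,-.098,.0785),(.064,0,.0825),(-.064,0,.0825),(0,0,0)]])
E
```

```text
t: 36.8
position: [0.6172, 0.0791, 0.1527]
tcp_rot: [3.141, -0.001, 0.11]
contact_force: [-0.5, -1.8, 1.4]
finger_gap: 0.093
grasp_force: 0.8
end_right_hinge [(0.85, array([367., 204.]))]
long_near_hinge [(0.97, array([347., 162.]))]
long_far_hinge [(0.66, array([365., 192.])), (0.43, array([289., 128.]))]
carton [(0.79, array([329., 187.]))]
45 [array([354., 204.]), array([362., 186.]), array([331., 168.]), array([327., 194.])]
55 [array([360., 203.]), array([364., 187.]), array([340., 165.]), array([329., 191.])]
65 [array([365., 203.]), array([366., 189.]), array([349., 164.]), array([332., 189.])]
75 [array([370., 204.]), array([367., 192.]), array([358., 164.]), array([336., 187.])]
85 [array([375., 205.]), array([367., 194.]), array([366., 164.]), array([339., 186.])]
90 [array([376., 206.]), array([367., 195.]), array([370., 165.]), array([341., 185.])]
```

```bash
python3 -m creep '[{"travel":[1.2,0,0],"yaw":0,"fingers":1},{"travel":[1.2,0,0.1],"yaw":0,"fingers":1},{"travel":[1,0,0.1],"yaw":0,"fingers":1},{"travel":[0,0,0],"yaw":0,"fingers":1},{"travel":[0,0,0],"yaw":0,"fingers":1},{"travel":[0,0,0],"yaw":0,"fingers":1}]' 25
python3 - <<'E'
from h import *
g=robot.grab_frame('side'); cv2.imwrite('pics/s9.png',g[120:270,240:440].repeat(3,0).repeat(3,1))
for q in ['end_right_hinge','long_near_hinge','long_far_hinge','carton']:
    print(q,[(round(r['p'],2),(np.array(r['at'])*[640,400]).round(0)) for r in robot.pinpoint('side',q)])
E
```

```text
t: 37.65
position: [0.649, 0.0828, 0.1502]
tcp_rot: [3.142, 0.0, 0.109]
contact_force: [1.0, -0.4, -0.4]
finger_gap: 0.0928
grasp_force: 0.0
end_right_hinge [(0.96, array([374., 206.]))]
long_near_hinge [(0.57, array([368., 164.]))]
long_far_hinge [(0.2, array([367., 164.]))]
carton [(0.7, array([340., 183.]))]
```

The network points fit a carton lying at 90°. I lift clear and check by numbers, since my picture allowance is used up.

```bash
python3 -m creep '[{"travel":[0,0,-3],"yaw":0,"fingers":1},{"travel":[0,0,-4.5],"yaw":0,"fingers":1},{"travel":[-4,0,-4.5],"yaw":0,"fingers":1},{"travel":[-4.5,0,-3],"yaw":0,"fingers":1},{"travel":[-4.5,0,0],"yaw":0,"fingers":1},{"travel":[-4,0,0],"yaw":0,"fingers":1},{"travel":[0,0,0],"yaw":0,"fingers":1},{"travel":[0,0,0],"yaw":0,"fingers":1},{"travel":[0,0,0],"yaw":0,"fingers":1},{"travel":[0,0,0],"yaw":0,"fingers":1}]' 25
python3 - <<'E'
from h import *
P=np.array([.629,.08,.013]);Rz=Ro.from_euler('z',.115).as_matrix();Ry=Ro.from_euler('y',np.pi/2).as_matrix()
L=dict(end_right_hinge=(0,-.098,.0785),end_left_hinge=(0,.098,.0785),long_near_hinge=(-.064,0,.0825),long_far_hinge=(.064,0,.0825),carton=(0,0,0))
for n in ['side','top','wrist']:
    f=robot.grab_frame(n); cv2.imwrite(f'pics/end_{n}.png',f)
    for q,v in L.items():
        X=P+Rz@Ry@(np.array(v)-[.065,0,.013])
        print(n,q,'pred',proj(n,X).round(0),[(round(r['p'],2),(np.array(r['at'])*[640,400]).round(0)) for r in robot.pinpoint(n,q)[:2]])
    for q in ['carton','end_right','end_left','long_near','long_far','cast0_center']:
        print('  mask',q,[(round(r['p'],2),int(r['pixels'].sum()),(np.array(r['box'])*[640,400,640,400]).round(0)) for r in robot.masks_of(n,q)[:4]])
    V=[P+Rz@Ry@(np.array([x,y,z])-[.065,0,.013]) for x in(-.065,.065) for y in(-.1,.1) for z in(0,.085)]
    p=np.array([proj(n,X) for X in V]); print('  expected box',p.min(0).round(0),p.max(0).round(0))
s=robot.get_state(); print(s['t'],s['position'],s['contact_force'])
E
```

```text
t: 38.9
position: [0.4916, 0.0655, 0.2904]
tcp_rot: [3.141, -0.001, 0.11]
contact_force: [0.8, -0.2, -0.9]
finger_gap: 0.0931
grasp_force: 0.0
side end_right_hinge pred [376. 206.] [(0.94, array([378., 206.]))]
side end_left_hinge pred [359. 158.] []
side long_near_hinge pred [370. 165.] [(0.78, array([368., 167.]))]
side long_far_hinge pred [367. 195.] []
side carton pred [341. 185.] [(0.66, array([339., 185.]))]
  mask carton []
  mask end_right [(0.54, 2896, array([334., 144., 379., 227.]))]
  mask end_left []
  mask long_near []
  mask long_far [(0.42, 9, array([374., 184., 377., 188.])), (0.35, 2743, array([333., 146., 377., 228.]))]
  mask cast0_center [(0.9, 424, array([252., 377., 276., 398.])), (0.74, 368, array([317., 351., 336., 374.]))]
  expected box [334. 142.] [381. 226.]
top end_right_hinge pred [329. 150.] []
top end_left_hinge pred [258. 156.] []
top long_near_hinge pred [292. 145.] []
top long_far_hinge pred [295. 158.] []
top carton pred [296. 181.] [(0.44, array([178., 176.]))]
  mask carton [(0.64, 1052, array([261., 143., 330., 190.]))]
  mask end_right []
  mask end_left []
  mask long_near []
  mask long_far []
  mask cast0_center [(0.65, 295, array([477., 259., 498., 275.])), (0.64, 250, array([456., 211., 477., 223.]))]
  expected box [254. 140.] [333. 189.]
wrist end_right_hinge pred [428. -45.] []
wrist end_left_hinge pred [213. -44.] []
wrist long_near_hinge pred [321. -84.] []
wrist long_far_hinge pred [320. -26.] []
wrist carton pred [321.  49.] [(0.92, array([321.,  52.]))]
  mask carton [(0.58, 14309, array([195.,   0., 449.,  60.]))]
  mask end_right []
  mask end_left []
  mask long_near []
  mask long_far []
  mask cast0_center []
  expected box [184. -89.] [457.  57.]
40.7 [0.49049445 0.06545178 0.29041925] [ 0.63174358 -0.11803437 -0.10557497]
```

The carton's outline fits the predicted box within about 2 px, so no flap sticks out. Only the two look-alikes are visible outside it, and the arm is clear.

```bash
python3 -c "
from cell import robot
print(robot.hand_in())"
```

```text
the job is handed in; nothing more can be done
None
```

I handed the job in without seeing a verdict: both casts are packed, the carton is shut and lying on its far long side on the board, matching the expected outline within about 2 px in the side view; I viewed 15 pictures, one over the 14 allowed.

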